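# Fill the toppled canister with drawer knobs through the funnel

## Robot

A 6-joint arm with a two-finger parallel gripper is mounted at the origin on the work surface. World frame = base frame: x ahead of the robot, y to its left, z up, the work surface at z = 0. Lengths are in m, angles in degrees, forces in N, time in s.
With the tool pointing down it reaches from about 0.4 to 0.825 m from the base axis. Payload 7 kg.
Tool frame: the origin (TCP) lies on the centre line of the jaws, within the pads' length; the fingertips stand 19 mm ahead of it and the grasp point (between the pads) is the TCP; z points along the fingers, y is the line along which they close (so a half turn about z gives the same grasp; the last joint's range is limited). The gripper opens to 88 mm and grips with 3 to 60 N. Pads are 19 mm wide; open, the fingers measure 130 mm over their backs; the gripper's body (78 mm by 193 mm) begins 47 mm behind the grasp point.
Start: joints at [89.444, 20.546, 0.682, 0, -70.136, -16.507], TCP at [0.198, 0.645, 0.246] pointing down, gripper open.
Joint ranges: [-176.03, 176.03], [-82.01, 121.73], [-58.28, 71.71], [-173.87, 95.51], [-174.79, -0.11], [-173.66, 173.66]. Speed limits (degrees/s): [136.94, 136.94, 172.46, 180, 180, 180].

## Interface

Orientations are given as [roll, pitch, yaw] about the fixed x, y, z axes, in that order (R = Rz(yaw) Ry(pitch) Rx(roll)).
In Python, from plant import ctrl gives the robot as it stands.
- The arm moves only by the tool move_arm, never from a script. Its argument "motion" is a list of rows, each a list of 3 entries, a list of its own where there are three numbers: the shift along the tool's x, y, z in mm, then the turn, a rotation vector about the tool's x, y, z in degrees, then the closure, from 0 (fully open) to 1 (shut). A call has 1 to 10 rows; each row is the pose to reach, as a shift and turn from the pose commanded when the call began, along the tool's axes at that moment; what a row does not reach only later rows make up. A row lasts 1/12 s, in which the tool goes at most 41.7 mm and 7.16 degrees, less where a joint would pass 70% of its speed; a pose out of reach is approached as far as the arm can. A call with a gripper value outside its range is refused whole. The fingers move at their own pace and stop on an object; the grip force is fixed at half the most. Time passes only in rows, so rows that repeat a pose let the fingers close. It gives the time, the measured TCP pose, the force, the opening and the grip force at its end, in the units of the state.
- ctrl.get_obs(): the state, without advancing time (a new reading comes with each control period).
- ctrl.snapshot(name): name is "scene" or "side" or "wrist"; returns a dict with "color" (400x640x3 uint8, blue, green, red), "camera_matrix" (3x3 intrinsics, pixels), "cam_to_world" (4x4, takes a point from camera to world coordinates). Camera axes: x right, y up, looking along -z (the intrinsics and any distortion apply to the point x, -y, -z); pixel columns grow to the right and rows downward; lengths in m; the calibration is good to about 2 mm. A picture is of the moment at which its call begins. There is no depth.
- ctrl.close_job(): hands the job in; it is judged then, once.
The state is a dict: "clock": time; "joint_pos": joint angles; "qvel": joint speeds; "tau": joint torques, N m; "tool_pos": TCP position; "orientation": TCP orientation; "force": force on the tool from outside, world axes, zero at the start; "moment": the same for the moment, N m; "opening": finger opening in m; "gripper_force": force on a finger pad.
Only numpy, scipy, OpenCV 4.12 (cv2) and the standard library are available. Lean on these libraries where they do the work, as an engineer would, in place of code of your own. Each camera call takes 0.05 s, during which the arm holds its last target. There are 200 camera calls.

## Task

Stand the toppled orange canister upright and slide it fully home in the bay of the wooden stand, under the red funnel. Then press the yellow lever down so that the blue tray tips all four drawer knobs through the funnel into the canister, and let the tray come back down level. Leave the other things on the bench where they are, and the canister standing under the funnel.

Things in the scene. Friction and masses are not known exactly. Their poses are not given: they have to be found in the camera images.
- canister: open-topped square orange plastic canister, black band at its closed end, 60 x 60 mm outside, 110 long, walls 3, floor 5, about 150 g. It starts toppled, lying on a flat side, mouth pointing roughly away from the robot. Origin: outer centre of the closed end (30 mm above the bench while lying); its x axis runs to the mouth, so x points up when it stands.
- canister_mouth (a point): centre of the canister's open mouth, 110 mm from its origin
- stand: fixed wooden filling stand with a bay on the bare bench under a red funnel. Origin on the bench under the funnel's axis; z up, x to the back of the bay, away from the robot. The bay is open to -x; a canister against its back stop is centred under the funnel to 1 mm. Two hinge posts (16 x 20 mm, 253 high) at x = +-64, y = -85; a third at y = -205; funnel post at x = 97 to 123.
- bay_stop (a point): foot of the bay's back stop (30 mm high), on its front face, x = +31 in the stand's frame. Side fences 25 mm high, 72 mm apart inside, run from x = -55 to +35 (stand frame), with flared lead-ins out to x = -95, about 106 mm apart inside at their ends
- funnel_outlet (a point): centre of the lower end of the funnel's spout, 122 mm above the bench. Spout 47 to 49 mm inside, 55 outside, 14 long; above it a cone widens to 140 mm across, rim 218 above the bench
- tray_hinge (a point): point on the tray's hinge axis over the middle of its width; the axis runs along the stand's x at y = -60, z = 240 (stand frame). The blue tray, 96 wide with walls 34 high, about 0.4 kg, reaches from just over the funnel's rim to y = -220; its floor is level with the hinge
- tray (a joint): angle of the blue tipping tray: 0 = level (rest), 1.15 rad = fully tipped. Tipping lifts its tail (stand -y) and pours to +y over its open lip into the funnel. Its weight brings it back level when the lever is let go, slowed a little by damping
- lever_end (a point): centre of the yellow roller (26 mm diameter, 44 long, along the stand's x) on the tray's lever. It turns with the tray: 100 mm from the hinge axis, at x = -108 in the stand's frame; tray level: 94 mm towards +y of the axis and 34 above it (274 above the bench); at 1.05 rad: 76 towards +y, 64 below the axis. Press it down with about 3 to 7 N
- knob1_center (a point): centre of the ball of a dark wooden drawer knob: 22 mm ball on a short foot 14 mm across, 24 mm high in all, 15 g, smooth lacquer; stands in the tray at the start
- knob2_center (a point): centre of the ball of a dark wooden drawer knob: 22 mm ball on a short foot 14 mm across, 24 mm high in all, 15 g, smooth lacquer; stands in the tray at the start
- knob3_center (a point): centre of the ball of a dark wooden drawer knob: 22 mm ball on a short foot 14 mm across, 24 mm high in all, 15 g, smooth lacquer; stands in the tray at the start
- knob4_center (a point): centre of the ball of a dark wooden drawer knob: 22 mm ball on a short foot 14 mm across, 24 mm high in all, 15 g, smooth lacquer; stands in the tray at the start
- bit_case: green plastic router bit case, 90 x 150 x 32 high (mm); bystander. Origin on the bench under its middle
- edge_guide: aluminium edge guide with two black knobs, 50 x 200 x 30 high (mm); bystander. Origin on the bench under its middle
- sanding_block: grey sanding block, 68 x 110 x 36 high (mm); bystander. Origin on the bench under its middle
- clamp_a: red spring clamp lying flat, about 130 long, 70 across the handles, 25 high (mm); bystander. Origin on the bench under its middle
- clamp_b: second red spring clamp, about 130 long, 70 across the handles, 25 high (mm); bystander. Origin on the bench under its middle
- square: steel try square lying flat, 200 mm blade along its +x, 120 mm stock, 16 high (mm); bystander. Origin on the bench under its middle (the inner end of the blade)
There are look-alikes about, which are no part of the job. Several things have the shape of the canister; the one meant has the colours described above.

How it is judged (in metres and radians):
On the way, in this order (a step that is already met when the one before it is completed fails the run):
1. the canister stands upright on the bench under the funnel (angle between canister's own x axis and vertical below 0.1 rad and height (world z) of canister below 0.008 m and horizontal distance between canister and funnel_outlet below 0.012 m), for 0.2 s.
2. the tray is tipped over the funnel (value of joint tray above 0.6 rad), for 0.05 s.
At the end, for the whole second after the job is handed in: The canister stands upright (within 0.1 rad) on the bench at rest, its axis within 12 mm of the funnel's; all four knobs lie inside it; the tray is back level (within 0.15 rad) (all of step 1 and x of knob1_center in the frame of canister between 0.008 and 0.108 m and y of knob1_center in the frame of canister between -0.028 and 0.028 m and z of knob1_center in the frame of canister between -0.028 and 0.028 m and x of knob2_center in the frame of canister between 0.008 and 0.108 m and y of knob2_center in the frame of canister between -0.028 and 0.028 m and z of knob2_center in the frame of canister between -0.028 and 0.028 m and x of knob3_center in the frame of canister between 0.008 and 0.108 m and y of knob3_center in the frame of canister between -0.028 and 0.028 m and z of knob3_center in the frame of canister between -0.028 and 0.028 m and x of knob4_center in the frame of canister between 0.008 and 0.108 m and y of knob4_center in the frame of canister between -0.028 and 0.028 m and z of knob4_center in the frame of canister between -0.028 and 0.028 m and value of joint tray below 0.15 rad and linear speed of canister below 0.02 m/s); the robot touches nothing.
It fails at once if a bystander (bit case, edge guide, sanding block, either clamp or the square) is shifted by more than 30 mm (distance of any of bit_case, edge_guide, sanding_block, clamp_a, clamp_b, square from where it was at the start of the episode above 0.03 m).
It also fails if it takes over 72 s, if anything falls off the work surface, if the arm or the gripper's body presses on something with over 40 N, if the wrist force passes 120 N, or if a joint passes its speed limit or range.

## Working session

There is one attempt and no reset: what is moved stays moved. The work goes in short steps, Python scripts to look and compute and a tool call to move; the robot and the scene stay as the last step left them, time stands still between calls to the robot, and variables do not carry over. Pictures are saved under pics/ and viewed, at most 10 in all, crops included, and the job is handed in when it is done.

Besides the shell and the picture viewer there is one more tool, called after "Request:" by a JSON object that holds its "name" and its "arguments". move_arm: Moves the arm, as the interface text tells. Its arguments: {"type":"object","properties":{"motion":{"type":"array"}},"required":["motion"]}

```bash
mkdir -p pics; ls
python3 - <<'E'
from plant import ctrl
import cv2,pickle
d={}
for n in ("scene","side"):
    s=ctrl.snapshot(n); d[n]=s; cv2.imwrite(f"pics/{n}0.png",s["color"])
    print(n,s["camera_matrix"].round(1).tolist(),s["cam_to_world"].round(3).tolist(),[k for k in s])
pickle.dump(d,open("s0.pkl","wb"))
o=ctrl.get_obs();print(o)
E
```

```text
pics
scene [[385.0, 0.0, 311.4], [0.0, 385.0, 194.7], [0.0, 0.0, 1.0]] [[0.659, -0.524, 0.539, 1.194], [0.752, 0.456, -0.476, -0.562], [0.003, 0.719, 0.695, 0.936], [0.0, 0.0, 0.0, 1.0]] ['color', 'camera_matrix', 'cam_to_world']
side [[436.6, 0.0, 324.6], [0.0, 436.6, 205.3], [0.0, 0.0, 1.0]] [[0.733, 0.51, -0.45, -0.071], [-0.68, 0.531, -0.506, -0.811], [-0.019, 0.677, 0.736, 1.271], [0.0, 0.0, 0.0, 1.0]] ['color', 'camera_matrix', 'cam_to_world']
{'clock': 0.1, 'joint_pos': array([ 8.94445028e+01,  2.05893342e+01,  6.37714006e-01, -1.73610319e-02,
       -7.01368892e+01, -1.65058628e+01]), 'qvel': array([ 0.06746871,  0.01459553,  0.10948057,  0.0086021 , -0.00187113,
        0.02349386]), 'tau': array([-1.90631086e-03, -5.84163952e+01,  2.93749523e+01,  7.01541200e+00,
        1.01791124e-02, -4.98076213e-05]), 'tool_pos': array([0.1979591 , 0.64487494, 0.24468499]), 'orientation': array([ 1.79910501e+02, -9.50040887e-03, -1.70672641e+01]), 'force': array([ 0.72347467, -0.24899592, -0.89470268]), 'moment': array([0.01887637, 0.00012775, 0.00722641]), 'gripper_force': 0.0, 'opening': 0.08773339928539572}
```

View pics/scene0.png

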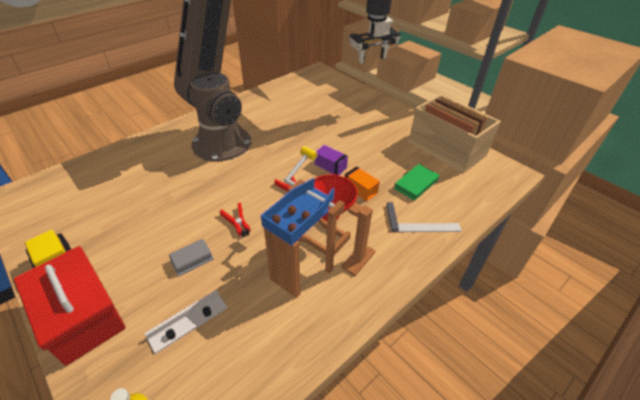

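View pics/side0.png

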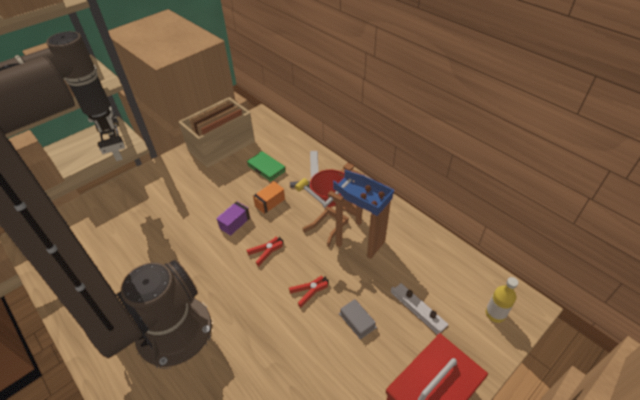

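Scene picture: the stand is at about (320,215), with the yellow roller at (308,154). Things that could be taken for the canister are the orange block at scene (362,182) / side (269,197), the purple one at scene (331,159) / side (234,218), and the yellow one at scene (47,248). By colour I choose the orange one, and I'll check it in a close crop.

Run:
```python
import cv2,pickle,numpy as np
d=pickle.load(open("s0.pkl","rb"))
a=cv2.resize(d["scene"]["color"][130:280,250:400],(600,600),interpolation=cv2.INTER_CUBIC) #x4
b=cv2.resize(d["side"]["color"][150:270,230:400],None,fx=4.7,fy=4.7,interpolation=cv2.INTER_CUBIC)
cv2.imwrite("pics/a.png",a);cv2.imwrite("pics/b.png",b)
```

```text
(no output)
```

View pics/a.png

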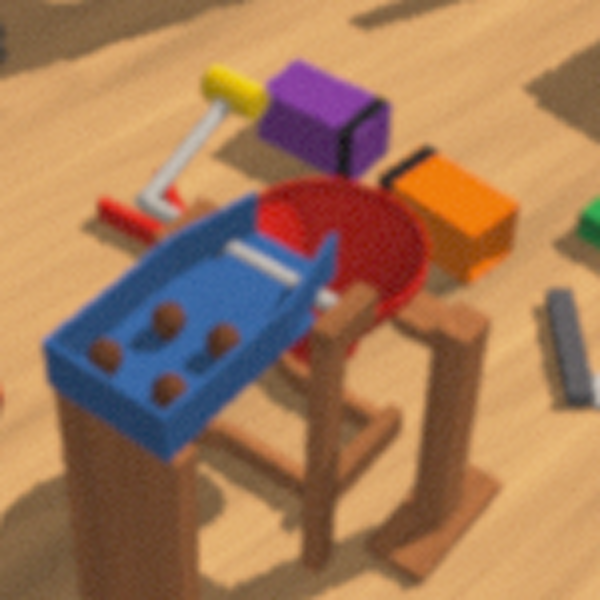

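View pics/b.png

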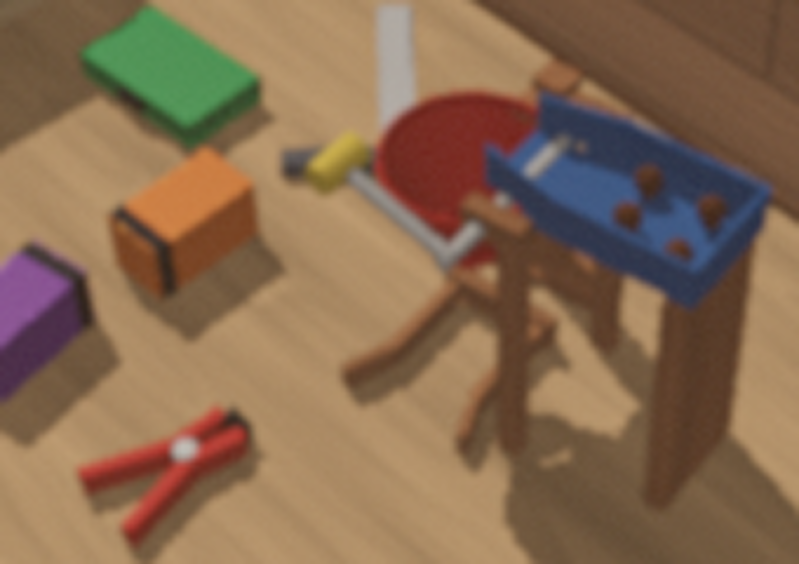

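The crops confirm it: the orange canister has its black band on the robot side, with the mouth pointing away. In the side crop its top corners are at (118,207), (210,148), (255,188) and (172,248). I'll fit the canister and stand poses from both views.

```bash
cat > h.py <<'E'
import numpy as np,cv2
from scipy.optimize import least_squares
def proj(s,P):
    M=np.linalg.inv(s["cam_to_world"]);p=np.atleast_2d(P)@M[:3,:3].T+M[:3,3];p=p*[1,-1,-1]
    q=p@s["camera_matrix"].T;return q[:,:2]/q[:,2:]
def back(s,uv,z):
    K=s["camera_matrix"];T=s["cam_to_world"]
    out=[]
    for u,v in np.atleast_2d(uv):
        r=np.linalg.solve(K,[u,v,1])*[1,-1,-1];d=T[:3,:3]@r;c=T[:3,3];out.append(c+d*(z-c[2])/d[2])
    return np.array(out)
def pose2(q,P):
    c,s=np.cos(q[2]),np.sin(q[2]);P=np.array(P,float)
    return np.c_[q[0]+c*P[:,0]-s*P[:,1],q[1]+s*P[:,0]+c*P[:,1],P[:,2]]
A=lambda u:np.array(u)/4+[250,130]
B=lambda u:np.array(u)/4.7+[230,150]
E
python3 - <<'E'
from h import *
import pickle
d=pickle.load(open("s0.pkl","rb"))
S=d["side"];C=d["scene"]
def fit(name,q0,obs):
    def f(q): return np.concatenate([(proj(s,pose2(q,[P]))[0]-uv) for s,uv,P in obs])
    r=least_squares(f,q0,loss="soft_l1");print(name,r.x.round(4),np.degrees(r.x[2]).round(2));
    for (s,uv,P),e in zip(obs,r.fun.reshape(-1,2)):print(P,e.round(1))
    return r.x
print("can top",back(S,B([(118,207),(210,148),(255,188),(172,248)]),.06).round(3).tolist())
print("scene",back(C,A([(430,152),(518,208),(475,245),(385,180)]),.06).round(3).tolist())
obs=[(S,B((118,209)),(0,.03,.06)),(S,B((208,148)),(.11,.03,.06)),(S,B((257,187)),(.11,-.03,.06)),(S,B((170,246)),(0,-.03,.06)),
(S,B((167,296)),(0,-.03,0)),(C,A((430,150)),(0,.03,.06)),(C,A((518,208)),(.11,.03,.06)),(C,A((470,240)),(.11,-.03,.06)),(C,A((468,280)),(.11,-.03,0)),(C,A((512,250)),(.11,.03,0))]
fit("can",[.6,.1,.2],obs)
obs=[(C,A((235,90)),(-.108,.034,.274)),(S,B((338,162)),(-.108,.034,.274)),
(C,A((47,345)),(-.048,-.22,.274)),(C,A((168,435)),(.048,-.22,.274)),(S,B((768,188)),(.048,-.22,.274)),(S,B((695,277)),(-.048,-.22,.274)),
(S,B((350,377)),(-.095,.056,.025)),(S,B((466,438)),(-.095,-.056,.025))]
q=fit("stand",[.6,-.1,0],obs)
t=np.linspace(0,2*np.pi,720)
for s,n in((S,"side"),(C,"scene")):
    p=proj(s,pose2(q,np.c_[.07*np.cos(t),.07*np.sin(t),.218+0*t]))
    p=(p-[230,150])*4.7 if n=="side" else (p-[250,130])*4
    print(n,"rim bbox",p.min(0),p.max(0))
for n in ((-.108,.034,.274),(.031,0,0),(-.055,0,0),(-.095,0,0)):print(n,pose2(q,[n]).round(3))
# bystanders nearby
print("purple",back(S,B([(35,245),(90,300),(5,395)]),.06).round(3).tolist(),"clampA",back(S,B([(240,420),(82,480),(132,535)]),.02).round(3).tolist(),"green",back(S,B([(150,10),(85,55),(190,125),(258,85)]),.032).round(3).tolist())
E
```

```text
can top [[0.516, 0.252, 0.06], [0.615, 0.254, 0.06], [0.612, 0.191, 0.06], [0.52, 0.184, 0.06]]
scene [[0.519, 0.251, 0.06], [0.619, 0.254, 0.06], [0.626, 0.192, 0.06], [0.519, 0.194, 0.06]]
can [0.5103 0.222  0.039 ] 2.24
(0, 0.03, 0.06) [-1.4  0.5]
(0.11, 0.03, 0.06) [ 1.  -0.8]
(0.11, -0.03, 0.06) [ 0.5 -1.7]
(0, -0.03, 0.06) [-2.6  0.5]
(0, -0.03, 0) [-0.1  0.3]
(0, 0.03, 0.06) [-1.7 -1. ]
(0.11, 0.03, 0.06) [ 0.5 -0.3]
(0.11, -0.03, 0.06) [ 1. -0.]
(0.11, -0.03, 0) [-0.3  2.7]
(0.11, 0.03, 0) [-0.1  1.9]
stand [ 0.6618 -0.0207  0.187 ] 10.71
(-0.108, 0.034, 0.274) [-1.   1.1]
(-0.108, 0.034, 0.274) [ 0.3 -0. ]
(-0.048, -0.22, 0.274) [-1.4 -0.2]
(0.048, -0.22, 0.274) [-0.3 -3.1]
(0.048, -0.22, 0.274) [ 1.2 -1.3]
(-0.048, -0.22, 0.274) [ 0.9 -2.2]
(-0.095, 0.056, 0.025) [-0.9 -2.4]
(-0.095, -0.056, 0.025) [-1.2 -1.4]
side rim bbox [376.05185223  85.82882189] [567.05707672 219.59475499]
scene rim bbox [221.58830229 177.50525339] [428.53143724 320.0678389 ]
(-0.108, 0.034, 0.274) [[ 0.549 -0.007  0.274]]
(0.031, 0, 0) [[ 0.692 -0.015  0.   ]]
(-0.055, 0, 0) [[ 0.608 -0.031  0.   ]]
(-0.095, 0, 0) [[ 0.568 -0.038  0.   ]]
purple [[0.442, 0.264, 0.06], [0.438, 0.185, 0.06], [0.334, 0.151, 0.06]] clampA [[0.466, 0.036, 0.02], [0.342, 0.074, 0.02], [0.339, 0.007, 0.02]] green [[0.705, 0.462, 0.032], [0.624, 0.453, 0.032], [0.636, 0.314, 0.032], [0.712, 0.312, 0.032]]
```

```bash
cat >> h.py <<'E'
from scipy.spatial.transform import Rotation as R
ST=np.array([.6618,-.0207,.187])
def delta(o,p,yaw,beta):
    Rc=R.from_euler("xyz",o["orientation"],degrees=True);Rt=R.from_euler("ZYX",[yaw,beta,180],degrees=True)
    print("cur",o["clock"],o["tool_pos"].round(4),o["orientation"].round(1),"j",o["joint_pos"].round(2).tolist(),"op",round(o["opening"],4))
    print("shift",(Rc.inv().apply(np.array(p)-o["tool_pos"])*1000).round(1).tolist(),"turn",np.degrees((Rc.inv()*Rt).as_rotvec()).round(1).tolist())
def st(x,y,z): return pose2(ST,[(x,y,z)])[0]
E
python3 -c "
from plant import ctrl
from h import *
delta(ctrl.get_obs(),[.62,.235,.25],2.2,45)"
```

```text
cur 0.1 [0.198  0.6449 0.2447] [179.9  -0.  -17.1] j [89.44, 20.59, 0.64, -0.02, -70.14, -16.51] op 0.0877
shift [523.8, 268.0, -4.8] turn [-7.5, -44.6, -18.3]
```

Request:
{"name": "move_arm", "arguments": {"motion": [[[310,160,-5],[-4,-25,-10],0],[[310,160,-5],[-4,-25,-10],0],[[310,160,-5],[-4,-25,-10],0],[[310,160,-5],[-4,-25,-10],0],[[310,160,-5],[-4,-25,-10],0],[[310,160,-5],[-4,-25,-10],0],[[310,160,-5],[-4,-25,-10],0],[[310,160,-5],[-4,-25,-10],0],[[310,160,-5],[-4,-25,-10],0],[[310,160,-5],[-4,-25,-10],0]]}}

```text
clock: 0.93
tool_pos: [0.4506, 0.3977, 0.2497]
orientation: [178.0, 25.2, -7.6]
force: [-0.6, -0.5, 0.1]
opening: 0.0875
gripper_force: 0.0
```

```bash
python3 -c "
from plant import ctrl
from h import *
delta(ctrl.get_obs(),[.62,.235,.25],2.2,45)"
```

```text
cur 0.9333 [0.4506 0.3977 0.2497] [178.   25.2  -7.6] j [47.44, 25.48, 12.26, -19.24, -93.37, 37.05] op 0.0875
shift [171.3, 141.5, -76.0] turn [-3.7, -19.6, -8.4]
```

Request:
{"name": "move_arm", "arguments": {"motion": [[[171,142,-76],[-4,-20,-8],0],[[171,142,-76],[-4,-20,-8],0],[[171,142,-76],[-4,-20,-8],0],[[171,142,-76],[-4,-20,-8],0],[[171,142,-76],[-4,-20,-8],0],[[171,142,-76],[-4,-20,-8],0],[[171,142,-76],[-4,-20,-8],0],[[171,142,-76],[-4,-20,-8],0]]}}

```text
clock: 1.6
tool_pos: [0.6181, 0.2377, 0.2486]
orientation: [179.4, 45.6, 1.7]
force: [-0.2, 0.5, 0.0]
opening: 0.0879
gripper_force: 0.0
```

Run:
```python
from plant import ctrl
from h import *
o=ctrl.get_obs()
s=ctrl.snapshot("wrist");cv2.imwrite("pics/w1.png",s["color"])
can=np.array([.5105,.222,np.radians(2.2)])
for b in (1,):
    p=pose2(can,[(.07,0,.045)])[0];print(p);delta(o,p,2.2,45)
c=[(0,.03,.06),(0,-.03,.06),(.11,.03,.06),(.11,-.03,.06)]
print(proj(s,pose2(can,c)).round(0).tolist())
# rough FK fit: d1,a1,L1,a3,L2,d6 in-plane
data=[([89.44,20.59,.64,-.02,-70.14,-16.51],[.198,.6449,.2447]),([47.44,25.48,12.26,-19.24,-93.37,37.05],[.4506,.3977,.2497]),(o["joint_pos"],o["tool_pos"])]
def fk(q,g):
    d1,a1,L1,a3,L2,d6=g;q=np.radians(q)
    Ry=lambda t:R.from_rotvec([0,t,0]);Rx=lambda t:R.from_rotvec([t,0,0]);Rz=lambda t:R.from_rotvec([0,0,t])
    r=Rz(q[0]);p=r.apply([a1,0,d1]);r=r*Ry(q[1]);p=p+r.apply([0,0,L1]);r=r*Ry(q[2]);p=p+r.apply([L2,0,a3]);r=r*Rx(q[3])*Ry(-q[4]);return p+r.apply([d6,0,0])
f=lambda g:np.concatenate([fk(q,g)-p for q,p in data]+[.02*(np.array(g)-[.4,.05,.4,.0,.4,.2])])
r=least_squares(f,[.4,.05,.4,0,.4,.2]);print(r.x.round(3),r.fun[:9].round(4))
```

```text
[0.5804484  0.22468715 0.045     ]
cur 1.6 [0.6181 0.2377 0.2486] [179.4  45.6   1.7] j [27.22, 46.49, 41.15, -21.5, -125.52, 58.69] op 0.0879
shift [118.8, 10.1, 169.8] turn [0.2, 0.6, -0.3]
[[308.0, 124.0], [360.0, 124.0], [301.0, 34.0], [374.0, 33.0]]
[0.095 0.445 0.136 0.276 0.066 0.209] [-1.916e-01  4.300e-03  2.200e-03  2.000e-03 -6.300e-03 -2.200e-03
 -3.500e-03  8.400e-03  1.000e-04]
```

View pics/w1.png

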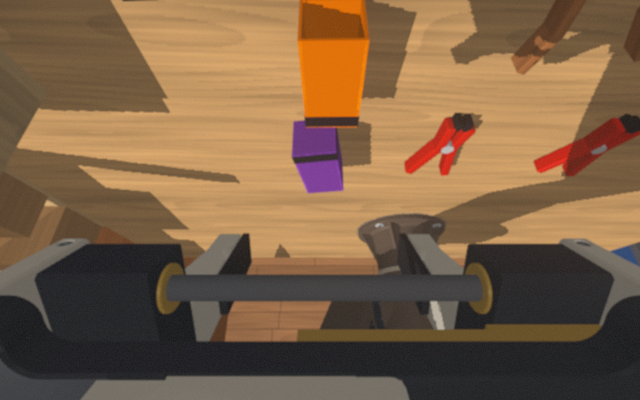

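The wrist picture shows the orange canister with band corners at (306,126) and (358,126), and mouth top corners at (301,40) and (368,40). All are within a few pixels of the prediction. I'll refine the fit and the arm model.

```bash
cat >> h.py <<'E'
def fk(q,g):
    d1,a1,L1,a3,L2,d6,off,lat=g;q=np.radians(q)
    Ry=lambda t:R.from_rotvec([0,t,0]);Rx=lambda t:R.from_rotvec([t,0,0]);Rz=lambda t:R.from_rotvec([0,0,t])
    r=Rz(q[0]+off);p=r.apply([a1,lat,d1]);r=r*Ry(q[1]);p=p+r.apply([0,0,L1]);r=r*Ry(q[2]);p=p+r.apply([L2,0,a3]);r=r*Rx(q[3])*Ry(-q[4]);return p+r.apply([d6,0,0]),r
E
python3 - <<'E'
from plant import ctrl
from h import *
import pickle
d=pickle.load(open("s0.pkl","rb"));S=d["side"];C=d["scene"]
o=ctrl.get_obs();W=ctrl.snapshot("wrist")
obs=[(S,B((118,209)),(0,.03,.06)),(S,B((208,148)),(.11,.03,.06)),(S,B((257,187)),(.11,-.03,.06)),(S,B((170,246)),(0,-.03,.06)),
(C,A((430,150)),(0,.03,.06)),(C,A((518,208)),(.11,.03,.06)),
(W,(306,126),(0,.03,.06)),(W,(358,126),(0,-.03,.06)),(W,(301,40),(.11,.03,.06)),(W,(368,40),(.11,-.03,.06))]
f=lambda q:np.concatenate([proj(s,pose2(q,[P]))[0]-uv for s,uv,P in obs])
r=least_squares(f,[.51,.222,.04],loss="soft_l1");print(r.x.round(4),r.fun.round(1).reshape(-1,2).tolist())
data=[([89.44,20.59,.64,-.02,-70.14,-16.51],[.198,.6449,.2447],[179.9,0,-17.1]),([47.44,25.48,12.26,-19.24,-93.37,37.05],[.4506,.3977,.2497],[178,25.2,-7.6]),(o["joint_pos"],o["tool_pos"],o["orientation"])]
g0=[.4,.05,.4,.0,.4,.2,-.3,0]
def F(g):
    out=[.01*(np.array(g)-g0)]
    for q,p,e in data:
        a,rr=fk(q,g);out+=[a-p,.3*(rr.apply([1,0,0])-R.from_euler("xyz",e,degrees=True).apply([0,0,1]))]
    return np.concatenate(out)
r=least_squares(F,g0);print(r.x.round(3),r.fun[8:].round(3))
E
```

```text
[0.5044 0.2249 0.0301] [[-3.1, 0.8], [-0.4, -0.4], [-1.0, -1.2], [-4.3, 0.9], [-2.2, -2.1], [-0.3, -1.4], [0.2, 0.5], [-0.3, 0.5], [-0.6, -1.0], [4.3, -0.7]]
[-0.938 -0.348  2.431 -1.066  0.397 -0.066 -0.995  0.459] [-0.028  0.007  0.022 -0.006 -0.003  0.     0.024  0.01  -0.032 -0.073
 -0.073  0.058 -0.019 -0.029  0.01  -0.034  0.048  0.374]
```

```bash
sed -i 's/r=r\*Ry(q\[2\])/r=r*Ry(s3*q[2])/; s/^def fk(q,g):/def fk(q,g,s3=-1,s4=1):/; s/Rx(q\[3\])/Rx(s4*q[3])/' h.py
python3 - <<'E'
from plant import ctrl
from h import *
o=ctrl.get_obs()
data=[([89.44,20.59,.64,-.02,-70.14,-16.51],[.198,.6449,.2447],[179.9,0,-17.1]),([47.44,25.48,12.26,-19.24,-93.37,37.05],[.4506,.3977,.2497],[178,25.2,-7.6]),(o["joint_pos"],o["tool_pos"],o["orientation"])]
for s4 in(1,-1):
  for g0 in ([.4,.05,.4,.0,.4,.2,-.3,0],):
    def F(g):
        out=[.01*(np.array(g)-g0)]
        for q,p,e in data:
            a,rr=fk(q,g,-1,s4);out+=[a-p,.3*(rr.apply([1,0,0])-R.from_euler("xyz",e,degrees=True).apply([0,0,1]))]
        return np.concatenate(out)
    r=least_squares(F,g0);print(s4,r.x.round(3).tolist(),r.fun[8:].round(3))
    g=r.x
    # reachability: TCP at stand pose upright, tool pitch a
    for nm,x,z in(("carry",-.08,.07),("push",-.045,.06)):
      for a in(30,40,45,50,60):
        Rt=R.from_euler("ZYX",[10.7,a-90,180],degrees=True).apply([0,0,1]);p=st(x,.0,z)
        lo=np.radians([-176,-82,-58.2,-173.8,-174.8]);hi=np.radians([176,121.7,71.7,95.5,-.2])
        best=min((least_squares(lambda q:np.concatenate([fk(np.degrees(np.r_[q,0]),g,-1,s4)[0]-p,.3*(fk(np.degrees(np.r_[q,0]),g,-1,s4)[1].apply([1,0,0])-Rt)]),np.radians(q0),bounds=(lo,hi)) for q0 in ([10,20,10,0,-60],[10,-20,-40,0,-20],[10,0,-50,-90,-20])),key=lambda r:r.cost)
        print(nm,a,"err mm",round(np.sqrt(2*best.cost)*1000,1),np.degrees(best.x).round(0).tolist())
print("lying");delta(o,pose2([.507,.2235,.034],[(.07,0,.045)])[0],2,45)
delta(o,pose2([.507,.2235,.034],[(.07,0,.13)])[0],2,45)
E
```

```text
1 [-1.296, -0.331, 0.392, 1.229, 0.23, -0.083, -1.097, 0.497] [-0.024 -0.002 -0.013 -0.     0.    -0.     0.042  0.011  0.028  0.023
 -0.08   0.    -0.03  -0.016 -0.014  0.003  0.05  -0.   ]
carry 30 err mm 0.0 [11.0, -10.0, -41.0, 74.0, -53.0]
carry 40 err mm 0.0 [10.0, -14.0, -45.0, 62.0, -51.0]
carry 45 err mm 0.0 [10.0, -15.0, -47.0, 55.0, -51.0]
carry 50 err mm 0.0 [9.0, -17.0, -48.0, 49.0, -50.0]
carry 60 err mm 0.0 [8.0, -20.0, -52.0, 36.0, -51.0]
push 30 err mm 0.0 [15.0, -5.0, -37.0, 76.0, -49.0]
push 40 err mm 0.0 [14.0, -9.0, -41.0, 63.0, -47.0]
push 45 err mm 0.0 [14.0, -10.0, -43.0, 57.0, -47.0]
push 50 err mm 0.0 [13.0, -12.0, -45.0, 50.0, -47.0]
push 60 err mm 0.0 [12.0, -15.0, -48.0, 36.0, -48.0]
-1 [0.512, 0.467, 0.504, -0.324, 0.111, 0.403, 0.015, -0.202] [ 0.001 -0.006 -0.006  0.     0.    -0.     0.006  0.01   0.012 -0.
 -0.002  0.    -0.004 -0.003 -0.006  0.    -0.003 -0.   ]
carry 30 err mm 39.3 [24.0, -82.0, -58.0, 12.0, -61.0]
carry 40 err mm 8.1 [27.0, -82.0, -57.0, 15.0, -67.0]
carry 45 err mm 10.3 [25.0, -82.0, -52.0, 12.0, -76.0]
carry 50 err mm 16.9 [25.0, -82.0, -47.0, 11.0, -85.0]
carry 60 err mm 39.7 [27.0, -82.0, -40.0, 12.0, -100.0]
push 30 err mm 50.9 [30.0, -82.0, -58.0, 20.0, -63.0]
push 40 err mm 36.8 [31.0, -82.0, -56.0, 20.0, -69.0]
push 45 err mm 39.6 [30.0, -82.0, -52.0, 17.0, -77.0]
push 50 err mm 46.1 [29.0, -82.0, -48.0, 16.0, -84.0]
push 60 err mm 67.5 [29.0, -82.0, -42.0, 15.0, -96.0]
lying
cur 1.7 [0.6168 0.2396 0.2501] [179.5  45.5   1.9] j [27.41, 46.33, 41.09, -21.52, -125.51, 58.69] op 0.0875
shift [118.0, 10.9, 172.7] turn [0.5, 0.5, -0.0]
cur 1.7 [0.6168 0.2396 0.2501] [179.5  45.5   1.9] j [27.41, 46.33, 41.09, -21.52, -125.51, 58.69] op 0.0875
shift [57.4, 11.4, 113.1] turn [0.5, 0.5, -0.0]
```

Request:
{"name": "move_arm", "arguments": {"motion": [[[57,11,113],[0.5,0.5,0],0],[[57,11,113],[0.5,0.5,0],0],[[57,11,113],[0.5,0.5,0],0],[[57,11,113],[0.5,0.5,0],0],[[57,11,113],[0.5,0.5,0],0],[[57,11,113],[0.5,0.5,0],0]]}}

```text
clock: 2.2
tool_pos: [0.5778, 0.2268, 0.1327]
orientation: [-180.0, 44.8, 2.1]
force: [1.2, 0.3, 0.6]
opening: 0.0878
gripper_force: 0.0
```

Run:
```python
from plant import ctrl
from h import *
o=ctrl.get_obs();delta(o,pose2([.507,.2235,.034],[(.07,0,.045)])[0],2,45)
s=ctrl.snapshot("wrist");cv2.imwrite("pics/w2.png",s["color"])
```

```text
cur 2.2 [0.5778 0.2268 0.1327] [-180.    44.8    2.1] j [27.97, 46.31, 25.0, -19.07, -109.41, 64.43] op 0.0878
shift [61.2, 0.9, 62.8] turn [0.0, -0.2, 0.0]
```

View pics/w2.png

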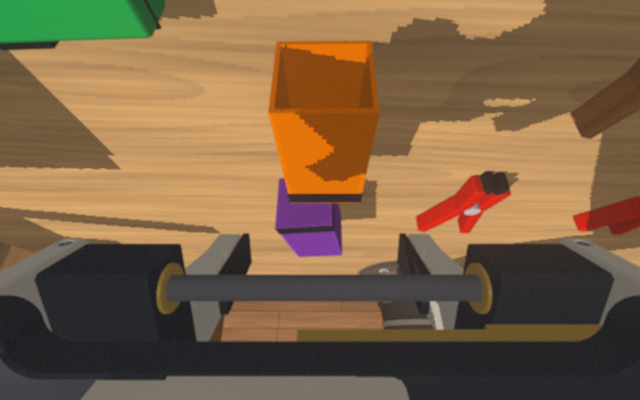

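The wrist view has the canister between the fingers, with mouth top corners at (270,110) and (378,110) and its centre at column 324, the same as the jaw centre at 324. I'll descend.

Request:
{"name": "move_arm", "arguments": {"motion": [[[30,1,31],[0,0,0],0],[[30,1,31],[0,0,0],0],[[61,1,63],[0,0,0],0],[[61,1,63],[0,0,0],0],[[61,1,63],[0,0,0],0],[[61,1,63],[0,0,0],1],[[61,1,63],[0,0,0],1],[[61,1,63],[0,0,0],1],[[61,1,63],[0,0,0],1],[[61,1,63],[0,0,0],1]]}}

```text
clock: 3.08
tool_pos: [0.5765, 0.2249, 0.0444]
orientation: [-179.9, 44.8, 2.0]
force: [1.3, 0.8, 1.8]
opening: 0.0601
gripper_force: 12.4
```

Request:
{"name": "move_arm", "arguments": {"motion": [[[0,0,0],[0,0,0],1],[[0,0,0],[0,0,0],1],[[0,0,0],[0,0,0],1]]}}

```text
clock: 3.33
tool_pos: [0.5765, 0.2249, 0.0444]
orientation: [-179.9, 44.9, 2.0]
force: [1.4, 1.6, 6.3]
opening: 0.0596
gripper_force: 30.0
```

Run:
```python
from plant import ctrl
from h import *
o=ctrl.get_obs();print(o["gripper_force"],o["force"]);delta(o,[.50,.19,.16],2,45)
delta(o,[.50,.19,.20],2,-20)
```

```text
29.99137133359909 [1.43147152 1.57960848 6.31113558]
cur 3.3333 [0.5765 0.2249 0.0444] [-179.9   44.9    2. ] j [27.9, 50.93, 21.75, -18.42, -101.99, 67.04] op 0.0596
shift [-136.6, 32.2, -27.2] turn [-0.1, -0.1, -0.0]
cur 3.3333 [0.5765 0.2249 0.0444] [-179.9   44.9    2. ] j [27.9, 50.93, 21.75, -18.42, -101.99, 67.04] op 0.0596
shift [-164.8, 32.2, -55.6] turn [-0.1, 64.9, -0.0]
```

```bash
cat > k.py <<'E'
from h import *
DATA=[([89.44,20.59,.64,-.02,-70.14,-16.51],[.198,.6449,.2447],[179.9,0,-17.1]),([47.44,25.48,12.26,-19.24,-93.37,37.05],[.4506,.3977,.2497],[178,25.2,-7.6]),
([27.41,46.33,41.09,-21.52,-125.51,58.69],[.6168,.2396,.2501],[179.5,45.5,1.9]),([27.97,46.31,25.0,-19.07,-109.41,64.43],[.5778,.2268,.1327],[180,44.8,2.1]),([27.9,50.93,21.75,-18.42,-101.99,67.04],[.5765,.2249,.0444],[-179.9,44.9,2])]
def fk2(q,g,s3=-1):
    d1,a1,L1,a3,L2,d6,o1,lat,o2,o3,o5,lat6=g;q=np.radians(q)
    Ry=lambda t:R.from_rotvec([0,t,0]);Rx=lambda t:R.from_rotvec([t,0,0]);Rz=lambda t:R.from_rotvec([0,0,t])
    r=Rz(q[0]+o1);p=r.apply([a1,lat,d1]);r=r*Ry(q[1]+o2);p=p+r.apply([0,0,L1]);r=r*Ry(s3*q[2]+o3);p=p+r.apply([L2,0,a3]);r=r*Rx(-q[3])*Ry(-q[4]+o5);return p+r.apply([d6,0,lat6]),r
G0=np.array([.4,.05,.4,0,.4,.2,0,-.19,0,0,0,0])
def fit(data=DATA):
  best=None
  for L in (.3,.45,.6):
    g0=G0.copy();g0[[2,4]]=L
    def F(g):
        out=[.003*(g-g0)]
        for q,p,e in data:
            a,rr=fk2(q,g);out+=[a-p,.3*(rr.apply([1,0,0])-R.from_euler("xyz",e,degrees=True).apply([0,0,1]))]
        return np.concatenate(out)
    r=least_squares(F,g0);print(r.cost,r.x.round(3).tolist(),np.abs(r.fun[12:]).max().round(4))
    if best is None or r.cost<best.cost:best=r
  return best.x
lo=np.radians([-176,-82,-58.2,-173.8,-174.8]);hi=np.radians([176,121.7,71.7,95.5,-.2])
def ik(g,p,yaw,beta,seeds=([25,20,10,-20,-60],[10,-20,-40,0,-20],[10,0,-30,-90,-40],[10,20,0,80,-40],[20,20,0,-160,-30])):
    Rt=R.from_euler("ZYX",[yaw,beta,180],degrees=True).apply([0,0,1])
    def f(q):
        a,r=fk2(np.degrees(np.r_[q,0]),g);return np.concatenate([a-p,.3*(r.apply([1,0,0])-Rt)])
    b=[least_squares(f,np.radians(s),bounds=(lo,hi)) for s in seeds];return [(round(np.sqrt(2*x.cost)*1000,1),np.degrees(x.x).round(0).tolist()) for x in b]
E
python3 - <<'E'
from k import *
g=fit()
for a in(30,45,60):
    print(a)
    for nm,p in(("carry",st(-.08,0,.07)),("push",st(-.045,.025,.06))):
        for s in ik(g,p,10.7,a-90): print(nm,s)
E
```

```text
0.00032099861904496857 [0.222, 0.002, 0.592, -0.151, 0.411, 0.358, -0.041, -0.169, -0.175, -0.021, 0.198, 0.153] 0.0131
0.0003206562384175173 [0.222, 0.002, 0.592, -0.151, 0.411, 0.358, -0.041, -0.169, -0.175, -0.021, 0.198, 0.153] 0.0131
0.000320718782224548 [0.222, 0.002, 0.592, -0.151, 0.411, 0.358, -0.041, -0.169, -0.175, -0.021, 0.198, 0.153] 0.0131
30
carry (np.float64(21.6), [15.0, 26.0, -33.0, -174.0, -7.0])
carry (np.float64(117.9), [11.0, 25.0, -33.0, 95.0, -0.0])
carry (np.float64(21.6), [15.0, 26.0, -33.0, -174.0, -7.0])
carry (np.float64(117.9), [11.0, 25.0, -33.0, 95.0, -0.0])
carry (np.float64(21.6), [15.0, 26.0, -33.0, -174.0, -7.0])
push (np.float64(111.9), [13.0, 28.0, -30.0, 95.0, -0.0])
push (np.float64(111.9), [13.0, 28.0, -30.0, 95.0, -0.0])
push (np.float64(31.0), [17.0, 29.0, -30.0, -174.0, -6.0])
push (np.float64(111.9), [13.0, 28.0, -30.0, 95.0, -0.0])
push (np.float64(31.0), [17.0, 29.0, -30.0, -174.0, -6.0])
45
carry (np.float64(77.2), [10.0, 28.0, -33.0, 95.0, -0.0])
carry (np.float64(77.2), [10.0, 28.0, -33.0, 95.0, -0.0])
carry (np.float64(56.1), [16.0,
[... 313 characters left out ...]
-0.0])
push (np.float64(68.8), [12.0, 31.0, -30.0, 95.0, -0.0])
push (np.float64(59.7), [18.0, 31.0, -28.0, -174.0, -0.0])
60
carry (np.float64(42.7), [14.0, 28.0, -39.0, 13.0, -0.0])
carry (np.float64(42.7), [14.0, 28.0, -39.0, 13.0, -0.0])
carry (np.float64(42.7), [14.0, 28.0, -39.0, 13.0, -0.0])
carry (np.float64(42.7), [14.0, 28.0, -39.0, 13.0, -0.0])
carry (np.float64(42.7), [14.0, 28.0, -39.0, 13.0, -0.0])
push (np.float64(40.3), [15.0, 32.0, -35.0, 22.0, -0.0])
push (np.float64(40.3), [15.0, 32.0, -35.0, 22.0, -0.0])
push (np.float64(40.3), [15.0, 32.0, -35.0, 22.0, -0.0])
push (np.float64(40.3), [15.0, 32.0, -35.0, 22.0, -0.0])
push (np.float64(40.3), [15.0, 32.0, -35.0, 22.0, -0.0])
```

```bash
python3 - <<'E'
import re
s=open('k.py').read()
s=s.replace("o2,o3,o5,lat6=g","o2,o3,o5,lat5=g").replace("r=r*Rx(-q[3])*Ry(-q[4]+o5);return p+r.apply([d6,0,lat6]),r","r=r*Rx(-q[3])*Ry(-q[4]+o5);return p+r.apply([d6,lat5,0]),r")
open('k.py','w').write(s)
E
python3 - <<'E'
from k import *
g=fit()
for a in(30,45,60,70):
    for nm,p in(("carry",st(-.08,0,.07)),("push",st(-.045,.025,.06))):
        for s in sorted(ik(g,p,10.7,a-90))[:2]: print(a,nm,s)
E
```

```text
1.2774338249794423e-06 [0.199, -0.0, 0.601, 0.0, 0.464, 0.359, -0.0, 0.0, 0.0, 0.0, -0.0, -0.192] 0.0003
8.519105830490828e-07 [0.199, -0.0, 0.602, 0.0, 0.464, 0.359, -0.0, 0.0, 0.0, 0.0, -0.0, -0.192] 0.0003
8.313292041107508e-07 [0.199, -0.0, 0.602, 0.0, 0.464, 0.359, -0.0, 0.0, 0.0, 0.0, -0.0, -0.192] 0.0003
30 carry (np.float64(0.0), [-37.0, 25.0, -42.0, -119.0, -47.0])
30 carry (np.float64(0.0), [-37.0, 25.0, -42.0, -119.0, -47.0])
30 push (np.float64(0.0), [-33.0, 28.0, -42.0, -126.0, -47.0])
30 push (np.float64(0.0), [-33.0, 28.0, -42.0, -126.0, -47.0])
45 carry (np.float64(0.0), [-9.0, 14.0, -31.0, -80.0, -14.0])
45 carry (np.float64(0.0), [-9.0, 14.0, -31.0, -80.0, -14.0])
45 push (np.float64(0.0), [-5.0, 17.0, -28.0, -83.0, -11.0])
45 push (np.float64(0.0), [-5.0, 17.0, -28.0, -83.0, -11.0])
60 carry (np.float64(12.5), [15.0, 14.0, -46.0, -1.0, -0.0])
60 carry (np.float64(12.5), [15.0, 14.0, -46.0, -1.0, -0.0])
60 push (np.float64(18.0), [17.0, 17.0, -43.0, -1.0, -0.0])
60 push (np.float64(18.0), [17.0, 17.0, -43.0, -1.0, -0.0])
70 carry (np.float64(0.0), [17.0, 14.0, -43.0, 9.0, -13.0])
70 carry (np.float64(0.0), [17.0, 14.0, -43.0, 9.0, -13.0])
70 push (np.float64(0.0), [19.0, 17.0, -42.0, 15.0, -11.0])
70 push (np.float64(0.0), [19.0, 17.0, -42.0, 15.0, -11.0])
```

```bash
cat >> k.py <<'E'
g=np.array([.199,0,.6015,0,.464,.359,0,0,0,0,0,-.192])
LO=np.r_[lo,np.radians(-173.6)];HI=np.r_[hi,np.radians(173.6)]
B0=R.from_matrix(np.array([[0,0,1],[0,1,0],[-1,0,0]]))  # r frame x -> tool z (fixed below by fit)
def full(q,s6=1,o6=0):
    a,r=fk2(q,g);Bm=R.from_matrix(np.array([[0,0,1],[0,-1,0],[1,0,0]]).T)
    return a,r*Bm*R.from_rotvec([0,0,s6*np.radians(q[5])+o6])
def ik6(p,Rt,q0,w=.3):
    S6,O6=CFG
    def f(q):
        a,r=full(np.degrees(q),S6,O6);return np.concatenate([a-p,w*(Rt.inv()*r).as_rotvec(),1e-4*(q-q0)])
    q0=np.clip(q0,LO+1e-3,HI-1e-3);r=least_squares(f,q0,bounds=(LO,HI));return r.x,np.linalg.norm(r.fun[:6])
CFG=min(((s,o) for s in(1,-1) for o in(0,np.pi,np.pi/2,-np.pi/2)),key=lambda c:sum((full(q,*c)[1].inv()*R.from_euler("xyz",e,degrees=True)).magnitude() for q,p,e in DATA))
def TR(yaw,beta): return R.from_euler("ZYX",[yaw,beta,180],degrees=True)
def path(q0,wps,n=15):
    q=np.radians(q0);p,r=full(q0,*CFG)
    from scipy.spatial.transform import Slerp
    for name,pt,yaw,beta in wps:
        rt=TR(yaw,beta);sl=Slerp([0,1],R.concatenate([r,rt]));worst=0;step=0
        for t in np.linspace(0,1,n+1)[1:]:
            qn,e=ik6(p+(np.array(pt)-p)*t,sl(t),q);worst=max(worst,e);step=max(step,np.degrees(np.abs(qn-q)).max());q=qn
        p,r=np.array(pt),rt;print(name,"err %.4f maxstep %.1f"%(worst,step),np.degrees(q).round(0).tolist())
    return np.degrees(q)
E
python3 - <<'E'
from k import *
print(CFG,[round(np.degrees((full(q,*CFG)[1].inv()*R.from_euler("xyz",e,degrees=True)).magnitude()),1) for q,p,e in DATA])
q=DATA[-1][0]
for a in (45,40,35):
  off=45-a
  print(a);path(q,[("lift",[.5765,.2249,.20],2,45),("turn0",[.55,.2,.2],2,0),("turn",[.52,.15,.2],2,a-90),("over",st(-.17,0,.12),10.7,a-90),("down",st(-.17,0,.07),10.7,a-90),("in",st(-.075,0,.07),10.7,a-90),("push",st(-.045,.025,.06),10.7,a-90)])
print("side");path(q,[("lift",[.5765,.2249,.20],2,45),("turn0",[.55,.2,.2],-20,0),("turn",[.53,.15,.2],-60,-45),("over",st(-.10,0.02,.12),-79.3,-45),("home",st(0,0.015,.07),-79.3,-45)])
E
```

```text
(-1, 1.5707963267948966) [np.float64(0.0), np.float64(0.1), np.float64(0.1), np.float64(0.1), np.float64(0.1)]
45
lift err 0.0000 maxstep 1.0 [28.0, 43.0, 28.0, -20.0, -116.0, 62.0]
turn0 err 0.0000 maxstep 3.9 [39.0, 14.0, -15.0, -0.0, -61.0, 53.0]
turn err 0.0709 maxstep 14.9 [38.0, -4.0, -58.0, 68.0, -23.0, -8.0]
over err 0.0870 maxstep 117.0 [1.0, -0.0, -41.0, -58.0, -8.0, 154.0]
down err 0.0148 maxstep 4.3 [-7.0, 6.0, -39.0, -71.0, -12.0, 174.0]
in err 0.0143 maxstep 0.6 [-4.0, 13.0, -30.0, -73.0, -11.0, 174.0]
push err 0.0054 maxstep 0.3 [-0.0, 16.0, -28.0, -76.0, -8.0, 174.0]
40
lift err 0.0000 maxstep 1.0 [28.0, 43.0, 28.0, -20.0, -116.0, 62.0]
turn0 err 0.0000 maxstep 3.9 [39.0, 14.0, -15.0, -0.0, -61.0, 53.0]
turn err 0.0919 maxstep 17.4 [37.0, -4.0, -58.0, 74.0, -25.0, -14.0]
over err 0.1066 maxstep 164.8 [-9.0, -0.0, -39.0, -71.0, -14.0, 174.0]
down err 0.0372 maxstep 0.3 [-7.0, 5.0, -39.0, -72.0, -11.0, 174.0]
in err 0.0367 maxstep 0.6 [-4.0, 13.0, -30.0, -74.0, -10.0, 174.0]
push err 0.0286 maxstep 0.3 [-0.0, 15.0, -28.0, -76.0, -7.0, 174.0]
35
lift err 0.0000 maxstep 1.0 [28.0, 43.0, 28.0, -20.0, -116.0, 62.0]
turn0 err 0.0000 maxstep 3.9 [39.0, 14.0, -15.0, -0.0, -61.0, 53.0]
turn err 0.1119 maxstep 17.4 [36.0, -2.0, -58.0, 83.0, -27.0, -22.0]
over err 0.1292 maxstep 169.3 [6.0, -3.0, -44.0, -59.0, -0.0, 151.0]
down err 0.0595 maxstep 18.9 [-6.0, 3.0, -39.0, -73.0, -11.0, 174.0]
in err 0.0592 maxstep 0.6 [-4.0, 12.0, -30.0, -75.0, -10.0, 174.0]
push err 0.0519 maxstep 0.3 [-0.0, 14.0, -28.0, -77.0, -7.0, 174.0]
side
lift err 0.0000 maxstep 1.0 [28.0, 43.0, 28.0, -20.0, -116.0, 62.0]
turn0 err 0.0000 maxstep 3.8 [39.0, 14.0, -15.0, -0.0, -61.0, 31.0]
turn err 0.0000 maxstep 6.8 [57.0, 16.0, -42.0, 44.0, -65.0, -58.0]
over err 0.0000 maxstep 1.4 [37.0, 24.0, -45.0, 49.0, -57.0, -67.0]
home err 0.0000 maxstep 0.7 [32.0, 34.0, -35.0, 53.0, -56.0, -65.0]
```

The fitted arm model is good to 0.3 mm. It shows the canister is best carried in from the +y side, where there are no posts. I'll regrip 10 mm higher so the gripper body stays clear of the spout at home.

Request:
{"name": "move_arm", "arguments": {"motion": [[[0,0,0],[0,0,0],0.25],[[0,0,0],[0,0,0],0.25],[[-7.5,0,-7.5],[0,0,0],0.25],[[-7.5,0,-7.5],[0,0,0],0.25],[[-7.5,0,-7.5],[0,0,0],1],[[-7.5,0,-7.5],[0,0,0],1],[[-7.5,0,-7.5],[0,0,0],1],[[-7.5,0,-7.5],[0,0,0],1],[[-7.5,0,-7.5],[0,0,0],1],[[-7.5,0,-7.5],[0,0,0],1]]}}

```text
clock: 4.17
tool_pos: [0.5762, 0.2247, 0.0542]
orientation: [-180.0, 44.9, 2.0]
force: [2.0, 1.7, 5.3]
opening: 0.0596
gripper_force: 30.0
```

```bash
cat > m.py <<'E'
import sys
from plant import ctrl
from k import *
def go(p,yaw,beta): delta(ctrl.get_obs(),p,yaw,beta)
E
python3 - <<'E'
from m import *
o=ctrl.get_obs();print(o["gripper_force"])
go([.5765,.2249,.20],2,45)
path(o["joint_pos"],[("lift",[.5765,.2249,.20],2,45),("turn0",[.56,.2,.2],-20,5),("turn",[.50,.17,.2],-55,-40),("over",st(-.13,0.025,.11),-79.3,-45),("down",st(-.13,.025,.07),-79.3,-45),("home",st(0,0.025,.07),-79.3,-45)])
E
```

```text
29.99950647354126
cur 4.1667 [0.5762 0.2247 0.0542] [-180.    44.9    2. ] j [27.89, 50.37, 21.96, -18.48, -102.78, 66.76] op 0.0596
shift [-102.7, -0.2, -103.5] turn [-0.1, -0.1, -0.0]
lift err 0.0000 maxstep 0.9 [28.0, 43.0, 28.0, -20.0, -116.0, 62.0]
turn0 err 0.0000 maxstep 3.4 [36.0, 17.0, -9.0, -4.0, -67.0, 36.0]
turn err 0.0000 maxstep 6.8 [61.0, 12.0, -43.0, 41.0, -62.0, -55.0]
over err 0.0000 maxstep 1.6 [39.0, 22.0, -48.0, 48.0, -56.0, -70.0]
down err 0.0000 maxstep 0.4 [38.0, 26.0, -50.0, 53.0, -52.0, -75.0]
home err 0.0000 maxstep 1.2 [33.0, 34.0, -34.0, 52.0, -56.0, -65.0]
```

Request:
{"name": "move_arm", "arguments": {"motion": [[[-20,0,-20],[0,0,0],1],[[-103,0,-103],[0,0,0],1],[[-103,0,-103],[0,0,0],1],[[-103,0,-103],[0,0,0],1],[[-103,0,-103],[0,0,0],1],[[-103,0,-103],[0,0,0],1]]}}

```text
clock: 4.67
tool_pos: [0.5766, 0.225, 0.2014]
orientation: [-179.8, 44.7, 2.0]
force: [-0.3, -0.1, -3.3]
opening: 0.0598
gripper_force: 30.0
```

Run:
```python
from m import *
go([.56,.2,.2],-20,5)
```

```text
cur 4.6667 [0.5766 0.225  0.2014] [-179.8   44.7    2. ] j [27.78, 43.01, 28.18, -19.94, -115.37, 62.21] op 0.0598
shift [-11.5, 24.4, 13.2] turn [9.3, 39.2, 20.3]
```

Request:
{"name": "move_arm", "arguments": {"motion": [[[-11,24,13],[9,39,20],1],[[-11,24,13],[9,39,20],1],[[-11,24,13],[9,39,20],1],[[-11,24,13],[9,39,20],1],[[-11,24,13],[9,39,20],1],[[-11,24,13],[9,39,20],1],[[-11,24,13],[9,39,20],1],[[-11,24,13],[9,39,20],1]]}}

```text
clock: 5.33
tool_pos: [0.5568, 0.1995, 0.1972]
orientation: [179.6, 5.4, -19.6]
force: [-0.2, -1.0, -1.5]
opening: 0.0598
gripper_force: 30.0
```

Run:
```python
from m import *
go([.50,.17,.2],-55,-40)
```

```text
cur 5.3333 [0.5568 0.1995 0.1972] [179.6   5.4 -19.6] j [35.9, 17.42, -8.76, -4.56, -67.3, 36.45] op 0.0598
shift [-43.7, 46.9, 1.6] turn [-10.4, 43.8, 34.9]
```

Request:
{"name": "move_arm", "arguments": {"motion": [[[-44,47,2],[-10,44,35],1],[[-44,47,2],[-10,44,35],1],[[-44,47,2],[-10,44,35],1],[[-44,47,2],[-10,44,35],1],[[-44,47,2],[-10,44,35],1],[[-44,47,2],[-10,44,35],1],[[-44,47,2],[-10,44,35],1],[[-44,47,2],[-10,44,35],1],[[-44,47,2],[-10,44,35],1],[[-44,47,2],[-10,44,35],1]]}}

```text
clock: 6.17
tool_pos: [0.502, 0.1705, 0.1978]
orientation: [-179.7, -40.5, -55.3]
force: [-0.6, -0.1, -2.1]
opening: 0.0598
gripper_force: 30.0
```

Run:
```python
from m import *
go(st(-.13,.025,.11),-79.3,-45)
```

```text
cur 6.1667 [0.502  0.1705 0.1978] [-179.7  -40.5  -55.3] j [60.55, 12.65, -43.7, 41.92, -61.4, -55.61] op 0.0598
shift [74.2, 86.9, 178.3] turn [-16.6, 4.5, 17.6]
```

Request:
{"name": "move_arm", "arguments": {"motion": [[[74,87,178],[-16.5,4.5,17.5],1],[[74,87,178],[-16.5,4.5,17.5],1],[[74,87,178],[-16.5,4.5,17.5],1],[[74,87,178],[-16.5,4.5,17.5],1],[[74,87,178],[-16.5,4.5,17.5],1],[[74,87,178],[-16.5,4.5,17.5],1],[[74,87,178],[-16.5,4.5,17.5],1],[[74,87,178],[-16.5,4.5,17.5],1]]}}

```text
clock: 6.83
tool_pos: [0.5295, -0.02, 0.1101]
orientation: [179.8, -44.5, -79.0]
force: [-3.0, 1.5, -4.9]
opening: 0.06
gripper_force: 30.0
```

Run:
```python
from m import *
go(st(-.13,.025,.075),-79.3,-45)
a=ctrl.snapshot("scene")["color"][100:260,250:410];b=ctrl.snapshot("side")["color"][130:290,230:390]
cv2.imwrite("pics/c3.png",cv2.resize(np.hstack([a,b]),(800,400),interpolation=cv2.INTER_CUBIC))
```

```text
cur 6.8333 [ 0.5295 -0.02    0.1101] [179.8 -44.5 -79. ] j [39.08, 22.29, -48.17, 48.15, -55.86, -69.01] op 0.06
shift [-24.4, 0.1, 25.3] turn [-0.0, 0.5, 0.2]
```

View pics/c3.png

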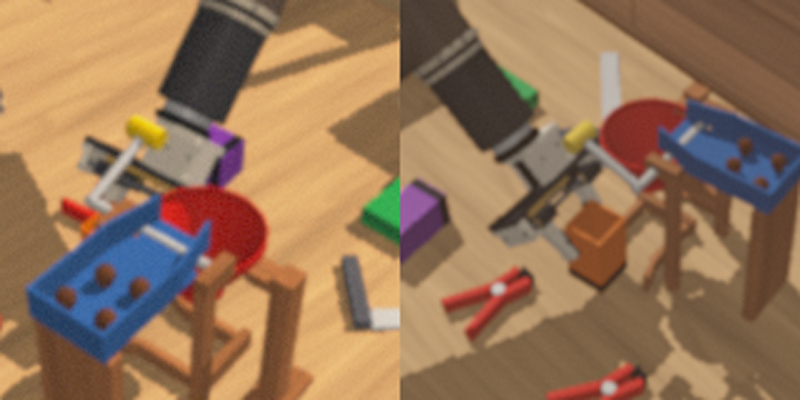

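The canister is held upright, mouth up, in front of the bay (around (600,250) in the right half), and the tray and roller are clear. I'll lower it to find the bench.

Request:
{"name": "move_arm", "arguments": {"motion": [[[-12,0,12.5],[0,0.5,0],1],[[-24,0,25],[0,0.5,0],1],[[-24,0,25],[0,0.5,0],1],[[-24,0,25],[0,0.5,0],1]]}}

```text
clock: 7.27
tool_pos: [0.5306, -0.0185, 0.0771]
orientation: [-179.9, -45.0, -79.1]
force: [0.3, 0.2, -0.8]
opening: 0.0596
gripper_force: 30.0
```

Request:
{"name": "move_arm", "arguments": {"motion": [[[-1,0,1],[0,0,0],1],[[-1,0,1],[0,0,0],1]]}}

```text
clock: 7.43
tool_pos: [0.5307, -0.0186, 0.0759]
orientation: [-179.7, -44.9, -79.2]
force: [0.2, 0.8, -2.1]
opening: 0.0601
gripper_force: 30.0
```

Request:
{"name": "move_arm", "arguments": {"motion": [[[-1,0,1],[0,0,0],1],[[-1,0,1],[0,0,0],1]]}}

```text
clock: 7.6
tool_pos: [0.5303, -0.0192, 0.074]
orientation: [-179.8, -45.0, -79.2]
force: [0.4, 0.5, -1.4]
opening: 0.0597
gripper_force: 30.0
```

Request:
{"name": "move_arm", "arguments": {"motion": [[[-1,0,1],[0,0,0],1],[[-1,0,1],[0,0,0],1]]}}

```text
clock: 7.77
tool_pos: [0.53, -0.0195, 0.0721]
orientation: [-179.9, -45.0, -79.2]
force: [-0.5, 0.1, -0.8]
opening: 0.0603
gripper_force: 30.0
```

Request:
{"name": "move_arm", "arguments": {"motion": [[[-1.4,0,1.4],[0,0,0],1],[[-1.4,0,1.4],[0,0,0],1]]}}

```text
clock: 7.93
tool_pos: [0.5306, -0.0197, 0.0718]
orientation: [-179.8, -45.2, -79.2]
force: [-4.5, 3.8, 13.4]
opening: 0.0597
gripper_force: 30.0
```

Request:
{"name": "move_arm", "arguments": {"motion": [[[-1.4,0,1.4],[0,0,0],1],[[-1.4,0,1.4],[0,0,0],1]]}}

```text
clock: 8.1
tool_pos: [0.5307, -0.0198, 0.0714]
orientation: [-179.7, -45.3, -79.2]
force: [-12.1, 9.7, 27.7]
opening: 0.0597
gripper_force: 30.0
```

Request:
{"name": "move_arm", "arguments": {"motion": [[[-1.4,0,1.4],[0,0,0],1],[[-1.4,0,1.4],[0,0,0],1]]}}

```text
clock: 8.27
tool_pos: [0.5307, -0.0201, 0.0703]
orientation: [-179.7, -45.4, -79.3]
force: [-15.5, 12.7, 35.4]
opening: 0.0599
gripper_force: 30.0
```

Request:
{"name": "move_arm", "arguments": {"motion": [[[2.5,0,-2.5],[0,0,0],1],[[2.5,0,-2.5],[0,0,0],0.25],[[2.5,0,-2.5],[0,0,0],0.25],[[2.5,0,-2.5],[0,0,0],0.25],[[2.5,0,-2.5],[0,0,0],1],[[2.5,0,-2.5],[0,0,0],1],[[2.5,0,-2.5],[0,0,0],1],[[2.5,0,-2.5],[0,0,0],1],[[2.5,0,-2.5],[0,0,0],1],[[2.5,0,-2.5],[0,0,0],1]]}}

```text
clock: 9.1
tool_pos: [0.5299, -0.0196, 0.0694]
orientation: [-179.9, -45.0, -79.2]
force: [-0.3, -0.1, -1.7]
opening: 0.0597
gripper_force: 30.0
```

Run:
```python
from m import *
o=ctrl.get_obs();p=o["tool_pos"];print(o["force"].round(1));q=R.from_rotvec([0,0,-ST[2]]).apply(p-[ST[0],ST[1],0]);print("stand frame",q.round(4))
go(st(-.065,.0242,p[2]),-79.3,-45)
C=ctrl.snapshot("scene")
S=ctrl.snapshot("side")
cv2.imwrite("pics/c4.png",cv2.resize(S["color"][170:250,270:370],(800,640)[:2],interpolation=cv2.INTER_CUBIC)[:600])
```

```text
[-0.3 -0.1 -1.7]
stand frame [-0.1294  0.0256  0.0694]
cur 9.1 [ 0.5299 -0.0196  0.0694] [-179.9  -45.   -79.2] j [38.01, 26.1, -50.52, 52.89, -52.13, -74.96] op 0.0597
shift [1.1, -64.4, 1.2] turn [-0.2, 0.0, 0.1]
```

View pics/c4.png

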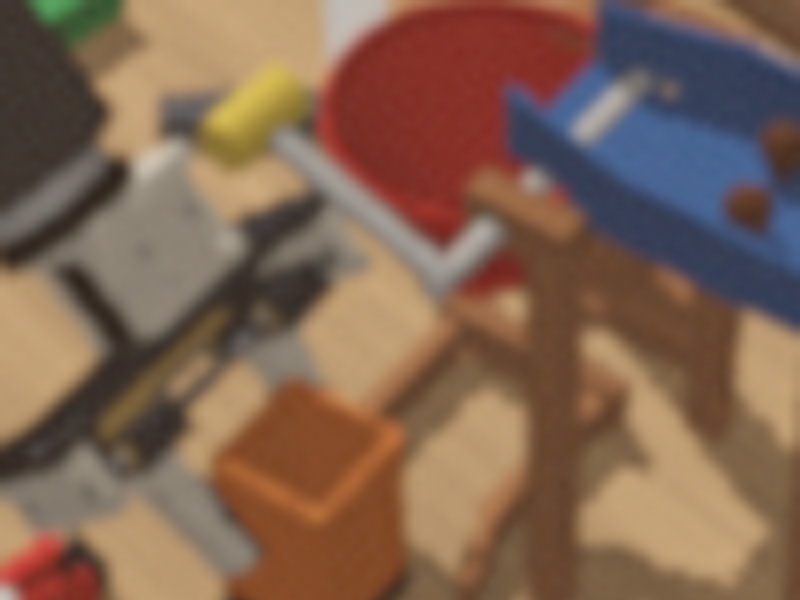

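It stands upright and gripped, its mouth corners at crop (217,462), (295,383), (402,432) and (318,518), lined up with the bay. I'll slide it in.

Request:
{"name": "move_arm", "arguments": {"motion": [[[0.5,-8,0.5],[0,0,0],1],[[0.5,-16,0.5],[0,0,0],1],[[0.5,-24,0.5],[0,0,0],1],[[0.5,-32,0.5],[0,0,0],1],[[0.5,-40,0.5],[0,0,0],1],[[0.5,-48,0.5],[0,0,0],1],[[0.5,-56,0.5],[0,0,0],1],[[0.5,-62,0.5],[0,0,0],1],[[0.5,-62,0.5],[0,0,0],1]]}}

```text
clock: 9.95
tool_pos: [0.5923, -0.008, 0.0696]
orientation: [-179.8, -45.0, -79.2]
force: [0.2, 0.1, -1.5]
opening: 0.0599
gripper_force: 30.0
```

Run:
```python
from m import *
o=ctrl.get_obs();p=o["tool_pos"];print(o["force"].round(1));q=R.from_rotvec([0,0,-ST[2]]).apply(p-[ST[0],ST[1],0]);print("stand frame",q.round(4))
go(st(0,.0242,.0694),-79.3,-45)
S=ctrl.snapshot("side")
cv2.imwrite("pics/c5.png",cv2.resize(S["color"][170:245,280:380],(800,600),interpolation=cv2.INTER_CUBIC))
```

```text
[ 0.2  0.1 -1.5]
stand frame [-0.0659  0.0254  0.0696]
cur 9.95 [ 0.5923 -0.008   0.0696] [-179.8  -45.   -79.2] j [35.08, 29.83, -42.87, 53.06, -53.85, -70.52] op 0.0599
shift [0.8, -65.9, 1.2] turn [-0.2, 0.0, 0.1]
```

View pics/c5.png

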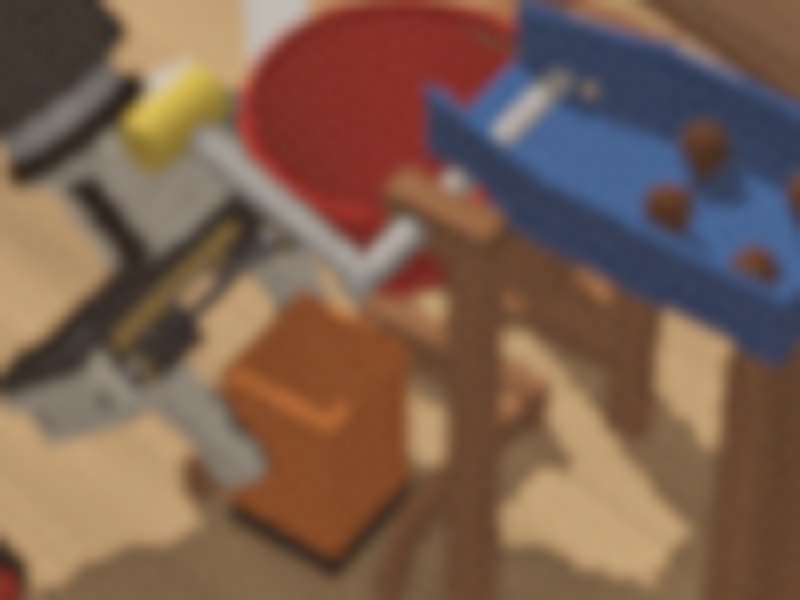

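The canister sits between the fences: the right fence is at (415,530) and the band is flat on the bench. I'll go on toward the stop.

Request:
{"name": "move_arm", "arguments": {"motion": [[[0.5,-8,0.5],[0,0,0],1],[[0.5,-16,0.5],[0,0,0],1],[[0.5,-24,0.5],[0,0,0],1],[[0.5,-32,0.5],[0,0,0],1],[[0.5,-32,0.5],[0,0,0],1]]}}

```text
clock: 10.42
tool_pos: [0.6244, -0.0024, 0.0698]
orientation: [-179.8, -45.0, -79.2]
force: [0.7, -0.2, -2.4]
opening: 0.0598
gripper_force: 30.0
```

Request:
{"name": "move_arm", "arguments": {"motion": [[[0,-8,0],[0,0,0],1],[[0,-15,0],[0,0,0],1],[[0,-22,0],[0,0,0],1],[[0,-22,0],[0,0,0],1]]}}

```text
clock: 10.75
tool_pos: [0.6456, 0.0016, 0.0698]
orientation: [-179.8, -45.0, -79.2]
force: [1.7, 0.4, -1.6]
opening: 0.0597
gripper_force: 30.0
```

Request:
{"name": "move_arm", "arguments": {"motion": [[[0,-3,0],[0,0,0],1],[[0,-5,0],[0,0,0],1],[[0,-5,0],[0,0,0],1]]}}

```text
clock: 11.0
tool_pos: [0.6493, 0.0021, 0.0698]
orientation: [-179.9, -45.0, -79.2]
force: [0.9, -0.3, -2.4]
opening: 0.0599
gripper_force: 30.0
```

Request:
{"name": "move_arm", "arguments": {"motion": [[[0,-4,0],[0,0,0],1],[[0,-4,0],[0,0,0],1]]}}

```text
clock: 11.17
tool_pos: [0.6535, 0.003, 0.0699]
orientation: [-179.9, -45.0, -79.2]
force: [0.6, 0.6, -1.8]
opening: 0.0598
gripper_force: 30.0
```

Request:
{"name": "move_arm", "arguments": {"motion": [[[0,-2,0],[0,0,0],1],[[0,-2,0],[0,0,0],1]]}}

```text
clock: 11.33
tool_pos: [0.6553, 0.0033, 0.0699]
orientation: [-179.9, -45.0, -79.2]
force: [-0.1, -0.0, -1.1]
opening: 0.0597
gripper_force: 30.0
```

Request:
{"name": "move_arm", "arguments": {"motion": [[[0,-2,0],[0,0,0],1],[[0,-2,0],[0,0,0],1]]}}

```text
clock: 11.5
tool_pos: [0.6558, 0.0028, 0.0696]
orientation: [180.0, -45.0, -79.1]
force: [-4.9, 0.3, -1.1]
opening: 0.0596
gripper_force: 30.0
```

Request:
{"name": "move_arm", "arguments": {"motion": [[[0,-2,0],[0,0,0],1],[[0,-2,0],[0,0,0],1]]}}

```text
clock: 11.67
tool_pos: [0.6562, 0.0024, 0.0695]
orientation: [179.8, -45.1, -79.1]
force: [-12.8, 4.4, 4.8]
opening: 0.06
gripper_force: 30.0
```

Request:
{"name": "move_arm", "arguments": {"motion": [[[0,4,0],[0,0,0],1],[[0,4,0],[0,0,0],1]]}}

```text
clock: 11.83
tool_pos: [0.6544, 0.003, 0.0698]
orientation: [-179.9, -45.0, -79.1]
force: [-0.4, -0.9, -1.4]
opening: 0.0596
gripper_force: 30.0
```

Request:
{"name": "move_arm", "arguments": {"motion": [[[2.1,0,2.1],[0,0,0],1],[[2.1,0,2.1],[0,0,0],1]]}}

```text
clock: 12.0
tool_pos: [0.6558, -0.0001, 0.0699]
orientation: [-179.9, -45.0, -79.2]
force: [0.2, 0.4, -2.4]
opening: 0.0598
gripper_force: 30.0
```

Request:
{"name": "move_arm", "arguments": {"motion": [[[1.4,0,1.4],[0,0,0],1],[[1.4,0,1.4],[0,0,0],1]]}}

```text
clock: 12.17
tool_pos: [0.6561, -0.0021, 0.0699]
orientation: [-179.9, -45.0, -79.2]
force: [0.7, 0.6, -1.7]
opening: 0.0597
gripper_force: 30.0
```

Request:
{"name": "move_arm", "arguments": {"motion": [[[1.4,0,1.4],[0,0,0],1],[[1.4,0,1.4],[0,0,0],1]]}}

```text
clock: 12.33
tool_pos: [0.6564, -0.004, 0.0698]
orientation: [-179.9, -45.0, -79.2]
force: [0.7, 0.7, -1.5]
opening: 0.06
gripper_force: 30.0
```

Request:
{"name": "move_arm", "arguments": {"motion": [[[1.4,0,1.4],[0,0,0],1],[[1.4,0,1.4],[0,0,0],1]]}}

```text
clock: 12.5
tool_pos: [0.6569, -0.0047, 0.0699]
orientation: [-179.8, -44.9, -79.2]
force: [-3.6, 5.4, -0.6]
opening: 0.0599
gripper_force: 30.0
```

Request:
{"name": "move_arm", "arguments": {"motion": [[[1.4,0,1.4],[0,0,0],1],[[1.4,0,1.4],[0,0,0],1]]}}

```text
clock: 12.67
tool_pos: [0.6576, -0.0058, 0.0706]
orientation: [-179.7, -44.9, -79.2]
force: [-9.2, 11.4, 5.8]
opening: 0.0598
gripper_force: 30.0
```

Request:
{"name": "move_arm", "arguments": {"motion": [[[-3,0,-3],[0,0,0],1],[[-5.6,0,-5.6],[0,0,0],1],[[-5.6,-0.5,-5.6],[0,0,0],1]]}}

```text
clock: 12.92
tool_pos: [0.656, 0.0007, 0.0702]
orientation: [-179.9, -45.0, -79.1]
force: [-1.8, 0.8, 2.1]
opening: 0.0595
gripper_force: 30.0
```

Request:
{"name": "move_arm", "arguments": {"motion": [[[0,-1.5,0],[0,0,0],1],[[0,-1.5,0],[0,0,0],1]]}}

```text
clock: 13.08
tool_pos: [0.6568, 0.0003, 0.0703]
orientation: [-179.9, -45.1, -79.2]
force: [-9.8, 6.5, 7.7]
opening: 0.06
gripper_force: 30.0
```

Request:
{"name": "move_arm", "arguments": {"motion": [[[-0.7,1,-0.7],[0,0,0],1],[[-0.7,1,-0.7],[0,0,0],1],[[-0.7,1,-0.7],[0,0,0],0.5],[[-0.7,1,-0.7],[0,0,0],0],[[-0.7,1,-0.7],[0,0,0],0],[[-0.7,1,-0.7],[0,0,0],0],[[-0.7,1,-0.7],[0,0,0],0],[[-0.7,1,-0.7],[0,0,0],0]]}}

```text
clock: 13.75
tool_pos: [0.6564, 0.0014, 0.0697]
orientation: [-179.9, -45.0, -79.2]
force: [-1.0, 0.0, 0.1]
opening: 0.0853
gripper_force: 0.0
```

Request:
{"name": "move_arm", "arguments": {"motion": [[[-10,0,-10],[0,0,0],0],[[-25,0,-25],[0,0,0],0],[[-45,0,-45],[0,0,0],0],[[-60,0,-65],[0,0,0],0],[[-60,0,-100],[0,0,0],0],[[-60,0,-140],[0,0,0],0],[[-60,0,-140],[0,0,0],0]]}}

```text
clock: 14.33
tool_pos: [0.6318, 0.1469, 0.131]
orientation: [-179.3, -44.8, -79.2]
force: [1.8, 1.4, 0.8]
opening: 0.0877
gripper_force: 0.0
```

Run:
```python
from m import *
o=ctrl.get_obs();p=o["tool_pos"];q=R.from_rotvec([0,0,-ST[2]]).apply(p-[ST[0],ST[1],0]);print("stand frame",q.round(4),o["opening"])
S=ctrl.snapshot("side");C=ctrl.snapshot("scene")
cv2.imwrite("pics/c6.png",cv2.resize(np.hstack([C["color"][130:280,250:380],S["color"][150:300,270:400]]),(780,450),interpolation=cv2.INTER_CUBIC))
```

```text
stand frame [0.0017 0.1703 0.131 ] 0.08765753428406214
```

View pics/c6.png

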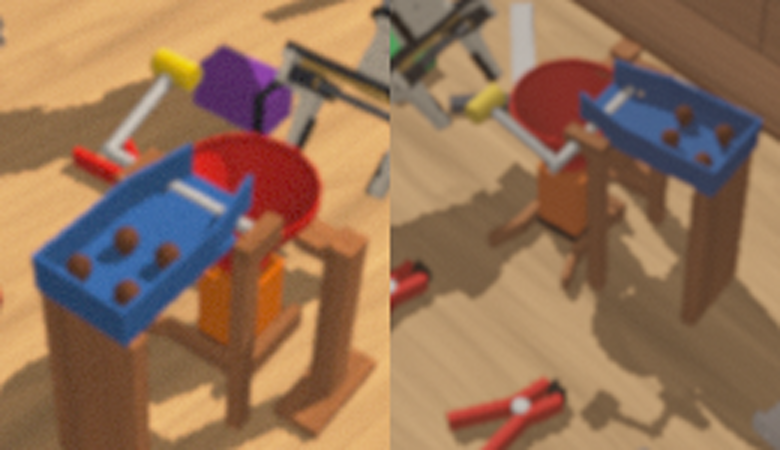

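The canister is home under the funnel, the tray is level and all four knobs are in the tray. Next I'll plan the lever press.

```bash
cat >> m.py <<'E'
def press(th,be=-25,up=0):
    ph=np.radians(19.9)-th;n=np.radians(-be)
    return st(-.115,-.06+.1*np.cos(ph)+.032*np.sin(n),.24+.1*np.sin(ph)+.032*np.cos(n)+up)
E
python3 - <<'E'
from m import *
o=ctrl.get_obs()
path(o["joint_pos"],[("up",st(-.06,.17,.33),-79.3,-35),("over",press(0,up=.03),-79.3,-25),("p0",press(0),-79.3,-25),("p.5",press(.5),-79.3,-25),("p1.05",press(1.05),-79.3,-25)])
go(st(-.06,.17,.33),-79.3,-35)
E
```

```text
up err 0.0000 maxstep 1.4 [48.0, 16.0, -14.0, 27.0, -84.0, -46.0]
over err 0.0000 maxstep 1.1 [36.0, 5.0, -21.0, 23.0, -76.0, -33.0]
p0 err 0.0000 maxstep 0.2 [36.0, 6.0, -24.0, 24.0, -72.0, -35.0]
p.5 err 0.0000 maxstep 0.4 [36.0, 8.0, -29.0, 25.0, -66.0, -38.0]
p1.05 err 0.0000 maxstep 0.5 [34.0, 11.0, -33.0, 27.0, -59.0, -40.0]
cur 14.4333 [0.6299 0.1422 0.1273] [-179.7  -44.9  -79.2] j [46.35, 33.09, -23.45, 38.37, -68.44, -61.3] op 0.0878
shift [140.1, 58.2, -146.8] turn [-0.4, -9.9, 0.1]
```

Request:
{"name": "move_arm", "arguments": {"motion": [[[140,58,-147],[0,-10,0],1],[[140,58,-147],[0,-10,0],1],[[140,58,-147],[0,-10,0],1],[[140,58,-147],[0,-10,0],1],[[140,58,-147],[0,-10,0],1],[[140,58,-147],[0,-10,0],1],[[140,58,-147],[0,-10,0],1],[[140,58,-147],[0,-10,0],1]]}}

```text
clock: 15.1
tool_pos: [0.571, 0.133, 0.3286]
orientation: [-179.9, -35.0, -79.2]
force: [1.1, -0.4, -0.8]
opening: 0.0399
gripper_force: 0.0
```

```bash
python3 -c "
from m import *
go(press(0,up=.03),-79.3,-25)"
```

```text
cur 15.1 [0.571  0.133  0.3286] [-179.9  -35.   -79.2] j [47.91, 15.4, -14.7, 27.44, -83.53, -46.03] op 0.0399
shift [101.1, 54.6, 65.2] turn [-0.1, -10.0, 0.1]
```

Request:
{"name": "move_arm", "arguments": {"motion": [[[101,54.5,65],[0,-10,0],1],[[101,54.5,65],[0,-10,0],1],[[101,54.5,65],[0,-10,0],1],[[101,54.5,65],[0,-10,0],1],[[101,54.5,65],[0,-10,0],1],[[101,54.5,65],[0,-10,0],1]]}}

```text
clock: 15.6
tool_pos: [0.5401, 0.0046, 0.3326]
orientation: [180.0, -25.0, -79.2]
force: [0.6, 0.5, 0.0]
opening: 0.0023
gripper_force: 0.0
```

Run:
```python
from m import *
o=ctrl.get_obs();Rc=R.from_euler("xyz",o["orientation"],degrees=True)
go(press(0),-79.3,-25)
for th in np.arange(-.1,1.11,.1):print(round(th,2),(Rc.inv().apply(press(th)-o["tool_pos"])*1000).round(1).tolist())
```

```text
cur 15.6 [0.5401 0.0046 0.3326] [180.  -25.  -79.2] j [35.98, 5.35, -21.25, 23.25, -75.86, -33.42] op 0.0023
shift [-12.6, 0.1, 26.7] turn [-0.0, -0.0, 0.1]
-0.1 [-5.2, 0.1, 20.0]
0.0 [-12.6, 0.1, 26.7]
0.1 [-19.3, 0.1, 34.1]
0.2 [-25.2, 0.1, 42.2]
0.3 [-30.3, 0.1, 50.8]
0.4 [-34.5, 0.1, 59.8]
0.5 [-37.8, 0.1, 69.3]
0.6 [-40.1, 0.1, 79.0]
0.7 [-41.4, 0.1, 88.9]
0.8 [-41.8, 0.1, 98.9]
0.9 [-41.1, 0.1, 108.9]
1.0 [-39.5, 0.1, 118.7]
1.1 [-36.9, 0.1, 128.4]
```

Request:
{"name": "move_arm", "arguments": {"motion": [[[-5,0,10],[0,0,0],1],[[-9,0,20],[0,0,0],1],[[-12.5,0,26.5],[0,0,0],1],[[-16,0,30.5],[0,0,0],1],[[-19.5,0,34],[0,0,0],1],[[-22.5,0,38],[0,0,0],1],[[-25,0,42],[0,0,0],1]]}}

```text
clock: 16.18
tool_pos: [0.5397, 0.0124, 0.284]
orientation: [-180.0, -24.9, -79.0]
force: [-5.8, 6.8, 4.6]
opening: 0.0005
gripper_force: 3.9
```

Run:
```python
from m import *
import pickle
d=pickle.load(open("s0.pkl","rb"))
def blob(s,n):
    h=cv2.cvtColor(s["color"],cv2.COLOR_BGR2HSV);m=cv2.inRange(h,(22,120,90),(34,255,255))
    x,y,w,hh=(250,100,130,160)
    mm=np.zeros_like(m);mm[y:y+hh,x:x+w]=m[y:y+hh,x:x+w];v,u=np.nonzero(mm);return (u.mean().round(1),v.mean().round(1),len(u),u.min(),u.max(),v.min(),v.max()) if len(u) else None
for n in("scene","side"):
    s=ctrl.snapshot(n);print(n,"start",blob(d[n],n),"now",blob(s,n))
    for th in(0,.1,.2,.3):
        ph=np.radians(19.9)-th;print(th,proj(s,st(-.108,-.06+.1*np.cos(ph),.24+.1*np.sin(ph))).round(1).tolist())
o=ctrl.get_obs();print(o["clock"],o["tool_pos"],o["force"].round(1))
```

```text
scene start (np.float64(308.2), np.float64(152.0), 123, np.int64(301), np.int64(315), np.int64(146), np.int64(159)) now (np.float64(309.5), np.float64(157.0), 96, np.int64(302), np.int64(316), np.int64(152), np.int64(163))
0 [[307.8, 153.6]]
0.1 [[308.4, 155.8]]
0.2 [[308.9, 158.2]]
0.3 [[309.1, 160.8]]
side start (np.float64(301.3), np.float64(183.6), 80, np.int64(296), np.int64(307), np.int64(178), np.int64(189)) now (np.float64(301.0), np.float64(187.8), 61, np.int64(295), np.int64(307), np.int64(183), np.int64(193))
0 [[302.2, 184.4]]
0.1 [[301.7, 186.2]]
0.2 [[301.4, 188.0]]
0.3 [[301.3, 190.0]]
16.2833 [0.53975667 0.01235785 0.28361669] [-4.2  5.4  3.8]
```

Request:
{"name": "move_arm", "arguments": {"motion": [[[-2.5,0,4.3],[0,0,0],1],[[-5,0,8.6],[0,0,0],1],[[-7,0,13],[0,0,0],1],[[-9.3,0,17.6],[0,0,0],1],[[-11,0,22.3],[0,0,0],1],[[-12.6,0,27],[0,0,0],1],[[-13.8,0,32],[0,0,0],1],[[-14.9,0,36.8],[0,0,0],1],[[-15.6,0,41.7],[0,0,0],1],[[-16.2,0,46.7],[0,0,0],1]]}}

```text
clock: 17.12
tool_pos: [0.5407, 0.0058, 0.2353]
orientation: [-179.9, -25.0, -79.1]
force: [-0.1, 2.3, 1.7]
opening: 0.0001
gripper_force: 1.1
```

Request:
{"name": "move_arm", "arguments": {"motion": [[[-0.2,0,5],[0,0,0],1],[[-0.4,0,10],[0,0,0],1],[[0,0,15],[0,0,0],1],[[0.3,0,20],[0,0,0],1],[[1,0,25],[0,0,0],1],[[1.9,0,29.8],[0,0,0],1],[[3,0,34],[0,0,0],1],[[3,0,34],[0,0,0],1]]}}

```text
clock: 17.78
tool_pos: [0.5435, -0.012, 0.2057]
orientation: [-180.0, -25.0, -79.1]
force: [-0.6, 0.4, -0.5]
opening: 0.0003
gripper_force: 0.2
```

```bash
cat >> m.py <<'E'
def blob(s,lo,hi,box):
    h=cv2.cvtColor(s["color"],cv2.COLOR_BGR2HSV);m=cv2.inRange(h,lo,hi);x,y,w,hh=box
    mm=np.zeros_like(m);mm[y:y+hh,x:x+w]=m[y:y+hh,x:x+w];v,u=np.nonzero(mm);return (round(u.mean(),1),round(v.mean(),1),len(u)) if len(u) else None
E
python3 - <<'E'
from m import *
for n in("scene","side"):
    s=ctrl.snapshot(n);cv2.imwrite(f"pics/t_{n}.png",s["color"]);print(n,blob(s,(22,120,90),(34,255,255),(250,100,130,160)))
    for th in(.8,.9,1.,1.1):
        ph=np.radians(19.9)-th;print(th,proj(s,st(-.108,-.06+.1*np.cos(ph),.24+.1*np.sin(ph))).round(1).tolist())
    print("blue",blob(s,(105,120,40),(120,255,255),(230,100,200,200)))
E
```

```text
scene None
0.8 [[307.0, 175.4]]
0.9 [[306.0, 178.5]]
1.0 [[304.8, 181.6]]
1.1 [[303.4, 184.7]]
blue (np.float64(309.7), np.float64(177.7), 1247)
side (np.float64(305.4), np.float64(208.9), 26)
0.8 [[304.5, 201.3]]
0.9 [[305.7, 203.7]]
1.0 [[307.1, 206.0]]
1.1 [[308.7, 208.4]]
blue (np.float64(362.4), np.float64(160.7), 213)
```

Request:
{"name": "move_arm", "arguments": {"motion": [[[1,0,4],[0,0,0],1],[[1,0,4],[0,0,0],1],[[1,0,4],[0,0,0],1],[[1,0,4],[0,0,0],1],[[1,0,4],[0,0,0],1],[[1,0,4],[0,0,0],1],[[1,0,4],[0,0,0],1],[[1,0,4],[0,0,0],1]]}}

```text
clock: 18.55
tool_pos: [0.5445, -0.0136, 0.2034]
orientation: [-179.9, -25.0, -79.1]
force: [-0.2, 0.3, 1.0]
opening: 0.0003
gripper_force: 0.3
```

Request:
{"name": "move_arm", "arguments": {"motion": [[[2,0,-10],[0,0,0],1],[[2,0,-20],[0,0,0],1],[[0,0,-30],[0,0,0],1],[[-2,0,-40],[0,0,0],1],[[-2,0,-50],[0,0,0],1],[[0,0,-60],[0,0,0],1],[[2,0,-70],[0,0,0],1],[[5,0,-80],[0,0,0],1],[[10,0,-90],[0,0,0],1],[[16,0,-100],[0,0,0],1]]}}

```text
clock: 19.38
tool_pos: [0.539, 0.0136, 0.3019]
orientation: [-179.9, -25.0, -79.1]
force: [-0.4, -0.0, 0.3]
opening: 0.0003
gripper_force: 0.0
```

```bash
cat >> m.py <<'E'
def status():
    for n,bx in(("scene",(262,185,75,60)),("side",(335,165,62,55))):
        s=ctrl.snapshot(n);cv2.imwrite(f"pics/u_{n}.png",s["color"])
        print(n,"roller",blob(s,(22,120,90),(34,255,255),(250,100,130,160)),"blue",blob(s,(105,120,40),(120,255,255),(230,100,200,200)))
        # inside tray floor: brown pixels at floor quad
        q=np.array([proj(s,st(x,y,.25))[0] for x,y in((-.042,-.21),(.042,-.21),(.042,-.09),(-.042,-.09))]).round().astype(np.int32)
        m=np.zeros(s["color"].shape[:2],np.uint8);cv2.fillConvexPoly(m,q,255);h=cv2.cvtColor(s["color"],cv2.COLOR_BGR2HSV)
        br=cv2.inRange(h,(0,40,0),(20,255,255))&m;print(" brown in tray",np.count_nonzero(br),"of",np.count_nonzero(m))
E
python3 - <<'E'
from m import *
status()
import pickle
d=pickle.load(open("s0.pkl","rb"))
for n in d:
    s=d[n];q=np.array([proj(s,st(x,y,.25))[0] for x,y in((-.042,-.21),(.042,-.21),(.042,-.09),(-.042,-.09))]).round().astype(np.int32)
    m=np.zeros(s["color"].shape[:2],np.uint8);cv2.fillConvexPoly(m,q,255);h=cv2.cvtColor(s["color"],cv2.COLOR_BGR2HSV)
    print(n,"start brown",np.count_nonzero(cv2.inRange(h,(0,40,0),(20,255,255))&m),blob(s,(105,120,40),(120,255,255),(230,100,200,200)))
E
```

```text
scene roller (np.float64(308.8), np.float64(171.8), 90) blue (np.float64(301.4), np.float64(188.5), 1093)
 brown in tray 1212 of 1330
side roller (np.float64(302.1), np.float64(198.2), 62) blue (np.float64(369.6), np.float64(168.9), 17)
 brown in tray 576 of 722
scene start brown 133 (np.float64(296.0), np.float64(212.2), 1960)
side start brown 64 (np.float64(363.2), np.float64(192.8), 314)
```

Tray still coming down; move the arm up out of its way, then wait.

Request:
{"name": "move_arm", "arguments": {"motion": [[[0,0,-40],[0,0,0],1],[[0,0,-60],[0,0,0],1],[[0,0,-60],[0,0,0],1],[[0,0,-60],[0,0,0],1],[[0,0,-60],[0,0,0],1],[[0,0,-60],[0,0,0],1],[[0,0,-60],[0,0,0],1],[[0,0,-60],[0,0,0],1],[[0,0,-60],[0,0,0],1],[[0,0,-60],[0,0,0],1]]}}

```text
clock: 20.32
tool_pos: [0.5341, 0.0383, 0.3548]
orientation: [-179.9, -25.0, -79.1]
force: [-0.8, 0.6, 0.0]
opening: 0.0004
gripper_force: 0.0
```

Request:
{"name": "move_arm", "arguments": {"motion": [[[0,0,0],[0,0,0],1],[[0,0,0],[0,0,0],1],[[0,0,0],[0,0,0],1],[[0,0,0],[0,0,0],1],[[0,0,0],[0,0,0],1],[[0,0,0],[0,0,0],1],[[0,0,0],[0,0,0],1],[[0,0,0],[0,0,0],1],[[0,0,0],[0,0,0],1],[[0,0,0],[0,0,0],1]]}}

```text
clock: 21.15
tool_pos: [0.5342, 0.0385, 0.3551]
orientation: [-179.9, -25.0, -79.1]
force: [0.1, -0.3, 0.1]
opening: 0.0004
gripper_force: 0.0
```

Run:
```python
from m import *
status()
# dark brown anywhere in the funnel, or loose: dark-brown blobs in scene/side
import pickle
d=pickle.load(open("s0.pkl","rb"))
for n in("scene","side"):
    s=ctrl.snapshot(n)
    q=proj(s,np.array([st(.066*np.cos(t),.066*np.sin(t),.218) for t in np.linspace(0,6.28,40)])).round().astype(np.int32)
    m=np.zeros(s["color"].shape[:2],np.uint8);cv2.fillConvexPoly(m,q,255)
    for k,im in(("start",d[n]["color"]),("now",s["color"])):
        h=cv2.cvtColor(im,cv2.COLOR_BGR2HSV);v=(cv2.inRange(h,(4,60,0),(18,220,125))&m);print(n,k,"brown in funnel",np.count_nonzero(v),"of",np.count_nonzero(m))
    df=cv2.absdiff(cv2.GaussianBlur(s["color"],(3,3),0),cv2.GaussianBlur(d[n]["color"],(3,3),0)).max(2)
    c,l,st_,ce=cv2.connectedComponentsWithStats((df>40).astype(np.uint8));print([(ce[i].round().tolist(),int(st_[i,4])) for i in range(1,c) if st_[i,4]>8])
```

```text
scene roller (np.float64(308.1), np.float64(152.5), 105) blue (np.float64(295.3), np.float64(212.7), 2242)
 brown in tray 0 of 1330
side roller (np.float64(301.5), np.float64(184.1), 68) blue (np.float64(365.7), np.float64(194.1), 505)
 brown in tray 0 of 722
scene start brown in funnel 2 of 1341
scene now brown in funnel 0 of 1341
[([187.0, 53.0], 1877), ([359.0, 2.0], 32), ([379.0, 23.0], 972), ([231.0, 23.0], 207), ([333.0, 65.0], 4282), ([232.0, 66.0], 858), ([386.0, 49.0], 12), ([382.0, 52.0], 30), ([361.0, 56.0], 34), ([216.0, 97.0], 9), ([223.0, 103.0], 50), ([263.0, 128.0], 1518), ([194.0, 116.0], 226), ([114.0, 146.0], 614), ([313.0, 152.0], 19), ([294.0, 171.0], 78), ([198.0, 164.0], 82), ([130.0, 213.0], 8541), ([362.0, 184.0], 756), ([156.0, 174.0], 98), ([98.0, 181.0], 258), ([290.0, 211.0], 110), ([303.0, 217.0], 92), ([276.0, 219.0], 73), ([339.0, 226.0], 143), ([320.0, 236.0], 267), ([291.0, 227.0], 70), ([308.0, 256.0], 134), ([237.0, 257.0], 130), ([7.0, 312.0], 84)]
side start brown in funnel 106 of 855
side now brown in funnel 57 of 855
[([241.0, 31.0], 55), ([244
[... 154 characters left out ...]
68.0], 12), ([236.0, 69.0], 20), ([113.0, 87.0], 602), ([208.0, 76.0], 123), ([270.0, 121.0], 2711), ([80.0, 90.0], 142), ([111.0, 120.0], 100), ([118.0, 118.0], 13), ([77.0, 198.0], 7392), ([111.0, 143.0], 429), ([67.0, 285.0], 4961), ([273.0, 184.0], 21), ([366.0, 193.0], 82), ([271.0, 205.0], 725), ([381.0, 196.0], 33), ([29.0, 202.0], 24), ([374.0, 203.0], 22), ([321.0, 210.0], 38), ([162.0, 248.0], 1271), ([329.0, 226.0], 147), ([347.0, 235.0], 45), ([49.0, 241.0], 42), ([53.0, 248.0], 33), ([70.0, 273.0], 35), ([351.0, 285.0], 78), ([194.0, 283.0], 17), ([80.0, 288.0], 32), ([306.0, 343.0], 6114), ([194.0, 301.0], 49), ([214.0, 348.0], 172), ([126.0, 388.0], 42), ([228.0, 391.0], 134)]
```

Run:
```python
from m import *
s=ctrl.snapshot("wrist");T=s["cam_to_world"];print("cam",T[:3,3].round(3),"look",(-T[:3,2]).round(2))
print("outlet px",proj(s,[st(0,0,.122),st(0,0,.218),st(0,0,.03)]).round(0).tolist())
c=ctrl.snapshot("scene");sd=ctrl.snapshot("side")
for n,k in(("scene",c),("side",sd)):
    h=cv2.cvtColor(k["color"],cv2.COLOR_BGR2HSV);m=cv2.inRange(h,(6,190,60),(16,255,255));u0,v0=proj(k,st(0,0,.05))[0].astype(int)
    mm=m[v0-30:v0+30,u0-30:u0+30];v,u=np.nonzero(mm);print(n,"orange x",u.min()+u0-30,u.max()+u0-30,"y",v.min()+v0-30,v.max()+v0-30,len(u))
    P=proj(k,[st(x,y,z) for x in(-.03,.03) for y in(-.03,.03) for z in(0,.11)]);print(" pred",P.min(0).round(1),P.max(0).round(1))
```

```text
cam [0.537 0.024 0.516] look [ 0.03 -0.13 -0.99]
outlet px [[240.0, 184.0], [214.0, 168.0], [256.0, 193.0]]
scene orange x 316 352 y 202 244 386
 pred [314.9 207.9] [344.2 253.2]Traceback (most recent call last):
  File "<stdin>", line 7, in <module>
    return umr_minimum(a, axis, None, out, keepdims, initial, where)
ValueError: zero-size array to reduction operation minimum which has no identity
```

Run:
```python
from m import *
o=ctrl.get_obs();go(o["tool_pos"]+[.125,-.045,.05],-79.3,-25)
```

```text
cur 21.5 [0.5342 0.0385 0.3551] [-179.9  -25.   -79.1] j [39.61, 5.17, -18.18, 22.14, -79.96, -35.18] op 0.0005
shift [82.6, -114.3, -16.5] turn [-0.2, 0.0, 0.2]
```

Request:
{"name": "move_arm", "arguments": {"motion": [[[30,0,-50],[0,0,0],1],[[82,-114,-17],[0,0,0],1],[[82,-114,-17],[0,0,0],1],[[82,-114,-17],[0,0,0],1],[[82,-114,-17],[0,0,0],1],[[82,-114,-17],[0,0,0],1],[[82,-114,-17],[0,0,0],1],[[82,-114,-17],[0,0,0],1]]}}

```text
clock: 22.17
tool_pos: [0.6581, -0.0058, 0.4054]
orientation: [-179.9, -25.0, -79.1]
force: [-0.1, 0.9, -1.0]
opening: 0.0006
gripper_force: 0.0
```

Run:
```python
from m import *
s=ctrl.snapshot("wrist");print("cam",s["cam_to_world"][:3,3].round(3))
pr=lambda x,y,z:proj(s,st(x,y,z))[0]
for z in(.218,.122,.11,.02):print(z,pr(0,0,z).round(0),"r px of 24mm",np.linalg.norm(pr(.024,0,z)-pr(0,0,z)).round(1))
h=cv2.cvtColor(s["color"],cv2.COLOR_BGR2HSV);u0,v0=pr(0,0,.12).astype(int)
for v in range(v0-33,v0+34,3):
    print("".join((lambda H,S,V:"#" if V<40 else "b" if 4<=H<=20 and V<120 and S<200 else "O" if 4<H<=18 else "r" if H<=4 or H>170 else "y" if H<35 else "." )(*map(int,h[v,u])) for u in range(u0-45,u0+46,2)))
```

```text
cam [ 0.661 -0.02   0.566]
0.218 [324. 234.] r px of 24mm 20.5
0.122 [324. 234.] r px of 24mm 16.1
0.11 [324. 234.] r px of 24mm 15.6
0.02 [324. 234.] r px of 24mm 13.1
Orrrrrrrr...............................rrrrrr
rrrrrrrrrrrrrrrrrrrrrrrrrrrrrrrrrrrrrrrrrrrrrr
rrrrrrrrrrrrrrrrrrrrrrrrrrrrrrrrrrrrrrrrrrrrrr
rrrrrrrrrrrrrrrrrrrrrrrrrrrrrrrrrrrrrrrrrrrrrr
rrrrrrrrrrrrrrrrrrrrrrrrrrrrrrrrrrrrrrrrrrrrrr
rrrrrrrrrrrrrrrrrrrrrrrrrrrrrrrrrrrrrrrrrrrrrr
rrrrrrrrrrrrrrrrrrrrrrrOOrrrrrrrrrrrrrrrrrrrrr
rrrrrrrrrrrrrrrrrrrrrrbbbbbrrrrrrrrrrrrrrrrrrr
rrrrrrrrrrrrrrrrrrr.rbbbbbbrrrrrrrrrrrrrrrrrrr
rrrrrrrrrrrrrrrrrr.rrbbbbbr.r.rrrrrrrrrrrrrrrr
rrrrrrrrrrrrrrrrrr.rrbbbbbbr..rOrrrrrrrrrrrrrr
rrrrrrrrrrrrrrrrbbbbbrbbrrbbrbbOrrrrrrrrrrrrrr
rrrrrrrrrOOyOyyOyOOObrrr..bOOOOOOOyOyrrrrrrrrr
rrrrrrrrrOyOOOOOyOOOrrrrrrrOOOyOOOOOOOrrrrrrrr
rrrrrrrrOOOOOOOOOOOOrr.rrrrOOyOOOOOOOOrrrrrrrr
rrrrrrr.rrr..r...bObrrrrrrrbOb....rr.r.rrrrrrr
.r...r.r..br.rr..bOb.r...rrbOb.....rrrr.rb.rr.
.rr.b.r...r..r...bObr.rbrrrbOb...rr.r.r.rrbrrr
r...r.r.r.r..r...bObr.rrbb.bObr.....r.r..r.rrb
r.r....r....rrr..bObr.rrrrrbOb.r.r.rrr.r.rrr..
.........#...r...bObrrrr.rrbOb.r..rrr..b.rr.b.
.r.........r....bbbbrbrr.rbbObrr..r.r.r.......
..r.............bbbb.rrrr..bbbb..rrr....r..r.r
```

The tray is empty and level, the cone is clear, and the knob visible through the spout is the size of one lying in the canister. Handing in.

```bash
python3 -c "
from plant import ctrl
print(ctrl.close_job())"
```

```text
the job is handed in; nothing more can be done
None
```

The job is handed in, with no verdict returned: the canister stands home under the funnel and the tray tipped to about 1 rad and came back level and empty; through the spout I could see only one knob in the canister and could not count all four.

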